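# Clamp a valve body for its leak test

### The job

Take the valve body with the yellow cap out of the parts rack and stand it in the leak-test clamp, midway across the bed, with its two round ports facing the two seals. Crank the handwheel clockwise until the red pointer stands in the green band of the scale, so that the valve body is held between the seals, then press the white air plunger down to its stop and let it spring back. Leave the other two valve bodies in the rack and the loose gauge and canister on the bench where they are.

Things in the scene. Friction and masses are not known exactly. Their poses are not given: they have to be found in the camera images.
- valve_yellow: valve body to be tested: aluminium block 44 (x) x 60 (y) x 80 (z) mm, about 0.35 kg, with a round yellow cap (32 mm across, 10 mm high) on top. Origin at the centre of its underside, z up. Its two port faces (dark round port 40 mm up) look to +y and -y and are alike; plain side faces at x = +-22 mm. It stands in any of the three rack slots
- valve_red: another valve body of the same size and make, red cap; stays in the rack. Origin at the centre of its underside
- valve_black: another valve body of the same size and make, black cap; stays in the rack. Origin at the centre of its underside
- parts_rack: grey fixed rack, 182 x 84 mm, floor 10 mm thick, origin under its centre. Four dividers 8 mm thick, 60 mm high make three slots 48 mm wide in a row, at x = -56, 0, 56 mm, all full. Port faces look to its +-y, where the slots are open (lip 5 mm high at y = +-38 mm): in the rack a valve body can be gripped only across its port faces (60 mm). Lift it over 50 mm to clear the dividers
- test_clamp: leak-test clamp, fixed; bed 96 mm wide (x), y -180 to 136 mm, 20 mm high. Origin at bench level; y is the slide axis. Blue air block with fixed seal and plunger (40 wide, y 60 to 126, 92 high), then the gap, sprung seal plate (40 wide, 92 high), gear box (y -132.5, 90 high). Play in the gap at the start is 8 to 15 mm, no room for fingers: there hold the valve body across its plain sides (44 mm)
- bed_spot (a point): point on the top of the clamp's bed (20 mm above the bench) where the middle of the valve body's underside is when it is clamped against the fixed seal; axes as test_clamp. Loaded somewhat away from the fixed seal it is pushed there by the seal plate
- fixed_seal (a point): centre of the face of the fixed rubber seal (34 mm across), looking to the clamp's -y, 60 mm above the bench
- moving_seal (a point): centre of the face of the moving rubber seal (34 mm across), looking to the clamp's +y, 60 mm above the bench. Its plate gives way by up to 8 mm on springs (3 N at first, then 1.5 N per mm)
- carriage (a joint): travel of the carriage in m, 0 fully open to 0.031; it grows as the moving seal nears the fixed one. With a valve body against the fixed seal the moving seal touches it at 0.024; the middle of the green band is 0.028, and the band reaches from 0.0255 to 0.0305. Starts at 0.009 to 0.016
- handwheel (a joint): angle of the handwheel in rad, growing clockwise seen from above, 0 to 19.4; the screw moves the carriage 10 mm per turn (carriage = 0.010 x angle / 2 pi). Stiff enough to stay where it is left (0.06 N m of friction)
- wheel_axis (a point): point on the upright axis of the handwheel (black dished disc 116 mm across, its top 115 mm above the bench), 147 mm above the bench
- handle_mid (a point): middle of the upright black crank handle on the handwheel, 24 mm thick, 60 mm tall (from 117 to 177 mm above the bench), 45 mm from the wheel axis; it revolves freely on its pin, so the hand may keep its direction while it goes round
- pointer (a point): tip of the red pointer that rides on the carriage over the scale, at the front of the clamp's bed; it moves along the clamp's +y
- green_band (a point): middle of the green band (5 mm long in y) on the white scale along the front of the bed, lines every 2 mm
- plunger (a joint): stroke of the white air plunger in m, 0 up, 0.012 pressed down to its stop; spring 2.5 N at first, 8.5 N at the stop; springs back when let go
- plunger_top (a point): middle of the top of the white mushroom head (36 mm across) of the air plunger, about 126 mm above the bench when up; pressed straight down
- seal_plate: the aluminium plate that carries the moving seal (its origin is not a useful point)
- gauge: spare pressure gauge lying on its back, 73 x 62 x 30 mm, bystander
- canister: dark grey filter canister with a red label, 69 mm across, 58 mm high, bystander
There are look-alikes about, which are no part of the job. Leave any blue or orange look-alike of the valve_yellow alone.

How it is judged:
By the outcome, as a careful person would: the job done as asked, in the order asked, and still so for the second after the job is handed in, with the robot touching nothing.
It also fails if it takes over 72 s, if anything falls off the work surface, if the arm or the gripper's body presses on something with over 40 N, if the wrist force passes 120 N, or if a joint passes its speed limit or range.

### The arm

A 6-joint arm with a two-finger parallel gripper is mounted at the origin on a cart in front of the work surface, level with it; the furniture and walls round the work are solid. World frame = base frame: x ahead of the robot, y to its left, z up, the work surface at z = 0. Lengths are in m, angles in degrees, forces in N, time in s.
With the tool pointing down it reaches from about 0.275 to 1 m from the base axis. Payload 8.4 kg.
Tool frame: the origin (TCP) lies on the centre line of the jaws, within the pads' length; the fingertips stand 8 mm ahead of it and the grasp point (between the pads) lies 11 mm behind it; y points along the fingers, x is the direction in which the jaws open and shut, and the axes are right-handed (so a half turn about y gives the same grasp; the last joint's range is limited). The gripper opens to 85 mm and grips with 20 to 120 N. Pads are 22 mm wide; open, the fingers measure 114 mm over their backs; the gripper's body (76 mm by 85 mm) begins 54 mm behind the grasp point. The pads swing forward as they close: fully open they stand 13 mm farther back than shut.
Start: joints at [72.055, 20.225, 93.587, -0, 66.188, -0.138], TCP at [0.191, 0.595, 0.239] pointing down, gripper open.
Joint ranges: [-150.9, 150.9], [-52.94, 120.26], [3.33, 152.33], [-74.26, 254.26], [0, 154.13], [-172.89, 172.89]. Speed limits (degrees/s): [127.2, 127.2, 159.86, 180, 180, 180].

### API

Orientations are given as [roll, pitch, yaw] about the fixed x, y, z axes, in that order (R = Rz(yaw) Ry(pitch) Rx(roll)).
In Python, from plant import env gives the robot as it stands.
- The arm moves only by the shell command python3 -m crank 'ROWS' [FORCE]. ROWS is JSON, a list of rows, each a list of 7 numbers: the turn, a rotation vector about the tool's x, y, z in rad, then the shift along the tool's x, y, z in mm, then the opening, from 0 (shut) to 1 (fully open). A call has 1 to 20 rows; each row shifts and turns the commanded pose from where the row before left it, along the tool's axes as they then stand; what a row does not reach is not made up. A row lasts 1/10 s, in which the tool goes at most 50 mm and 8.59 degrees, less where a joint would pass 70% of its speed; a pose out of reach is approached as far as the arm can. A call is refused whole if a number of a shift passes 50 or a number of a turn 0.15, either way. A call with a gripper value outside its range is refused whole. The fingers move at their own pace and stop on an object; FORCE is the grip in N (left out, the last holds). Time passes only in rows, so rows that do not move let the fingers close. It gives the time, the measured TCP pose, the force and the opening at its end, in the units of the state.
- env.state(): the state, without advancing time (a new reading comes with each control period).
- env.snapshot(name): name is "side" or "top"; returns the picture (480x640x3 uint8, blue, green, red); there is no depth.
- env.camera_info(name): a dict with "camera_matrix" (3x3 intrinsics, pixels), "camera_from_world" (4x4, takes a point from world to camera coordinates). Camera axes: x right, y down, z forward; pixel columns grow to the right and rows downward; lengths in m; the calibration is good to about 2 mm. A picture is of the moment at which its call begins. camera_info takes no time and is no camera call.
- env.finish_job(): hands the job in, once; it reports no verdict.
The state is a dict: "time_s": time; "joint_positions": joint angles; "qd": joint speeds; "effort": joint torques, N m; "ee_pos": TCP position; "tool_rot": TCP orientation; "wrist_force": force on the tool from outside, world axes, zero at the start; "wrist_torque": the same for the moment, N m; "finger_gap": finger opening in m.
Only numpy, scipy, OpenCV 4.12 (cv2) and the standard library are available. Lean on these libraries where they do the work, as an engineer would, in place of code of your own. Each camera call takes 0.05 s, during which the arm holds its last target.

## Working session

There is one attempt and no reset: what is moved stays moved. The work goes in short steps, Python scripts to look and compute and a shell command to move; the robot and the scene stay as the last step left them, time stands still between calls to the robot, and variables do not carry over. Pictures are saved under pics/ and viewed, and the job is handed in when it is done.

```bash
ls; mkdir -p pics; python3 - <<'E'
from plant import env
import cv2
print(env.state())
for n in("side","top"):
    cv2.imwrite(f"pics/{n}0.png",env.snapshot(n)); print(env.camera_info(n))
E
```

```text
pics
{'time_s': 0.0, 'joint_positions': array([ 7.20562420e+01,  2.02640580e+01,  9.36310057e+01,  1.26050355e-03,
        6.61855214e+01, -1.38333802e-01]), 'qd': array([ 0.0325495 , -0.12960679, -0.06462457,  0.09514251,  0.02166355,
        0.04026135]), 'effort': array([-2.20376714e-03, -6.05248547e+01, -3.42077422e+01, -5.94440780e-05,
        9.27978486e-03, -1.96749608e-05]), 'ee_pos': array([0.19097255, 0.59461281, 0.23853012]), 'tool_rot': array([-8.99986530e+01,  8.05820488e-02,  7.21940670e+01]), 'wrist_force': array([ 0.45965662, -0.38693981,  0.17357518]), 'wrist_torque': array([ 0.01752877, -0.05584297, -0.0543126 ]), 'finger_gap': 0.08526410880692588}
{'camera_matrix': array([[433.62382307,   0.        , 321.32088222],
       [  0.        , 433.62382307, 231.40967658],
       [  0.        ,   0.        ,   1.        ]]), 'camera_from_world': array([[-0.97855351, -0.20570132,  0.01095423,  0.5166757 ],
       [-0.14215088,  0.63583512, -0.75862166,  0.2013482 ],
       [ 0.1490844 , -0.74390905, -0.65143931,  0.94058373],
       [ 0.        ,  0.        ,  0.        ,  1.        ]])}
{'camera_matrix': array([[489.75603611,   0.        , 328.98602102],
       [  0.        , 489.75603611, 238.30348301],
       [  0.        ,   0.        ,   1.        ]]), 'camera_from_world': array([[ 0.03028634, -0.99953918,  0.00203982, -0.06986189],
       [-0.97552515, -0.03000325, -0.21783133,  0.57016572],
       [ 0.21779215,  0.00460741, -0.9759843 ,  1.30616125],
       [ 0.        ,  0.        ,  0.        ,  1.        ]])}
```

View pics/side0.png

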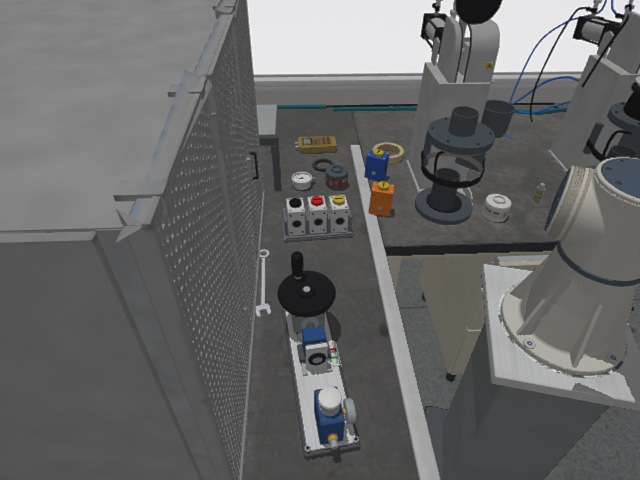

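View pics/top0.png

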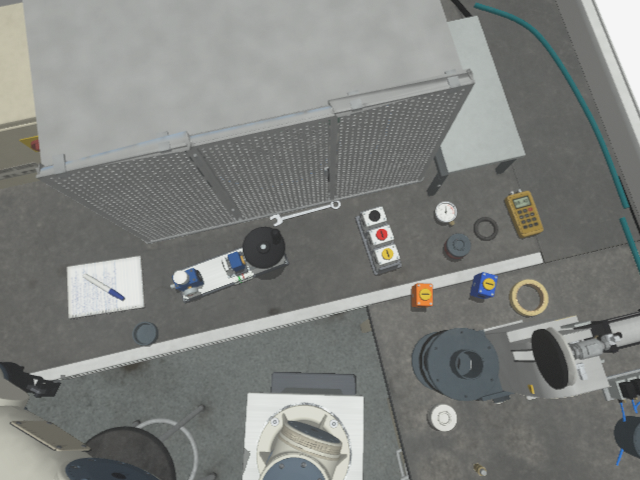

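```bash
python3 - <<'E'
import cv2
t=cv2.imread("pics/top0.png");s=cv2.imread("pics/side0.png")
cv2.imwrite("pics/t_rack.png",cv2.resize(t[195:315,345:505],None,fx=5,fy=5,interpolation=cv2.INTER_CUBIC))
cv2.imwrite("pics/t_cl.png",cv2.resize(t[215:315,160:300],None,fx=5.5,fy=5.5,interpolation=cv2.INTER_CUBIC))
cv2.imwrite("pics/s_cl.png",cv2.resize(s[245:465,240:400],None,fx=2.7,fy=2.7,interpolation=cv2.INTER_CUBIC))
cv2.imwrite("pics/s_rack.png",cv2.resize(s[135:255,255:415],None,fx=5,fy=5,interpolation=cv2.INTER_CUBIC))
E
```

```text
(no output)
```

View pics/t_rack.png

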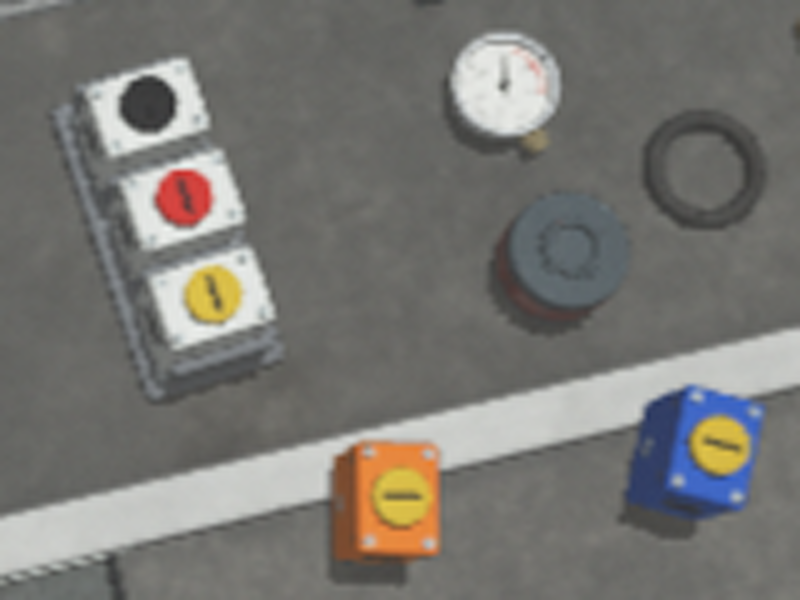

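View pics/t_cl.png

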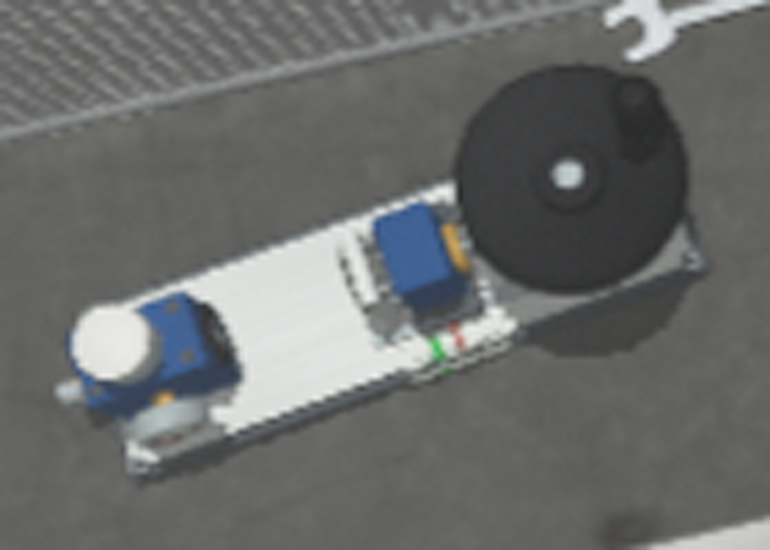

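View pics/s_cl.png

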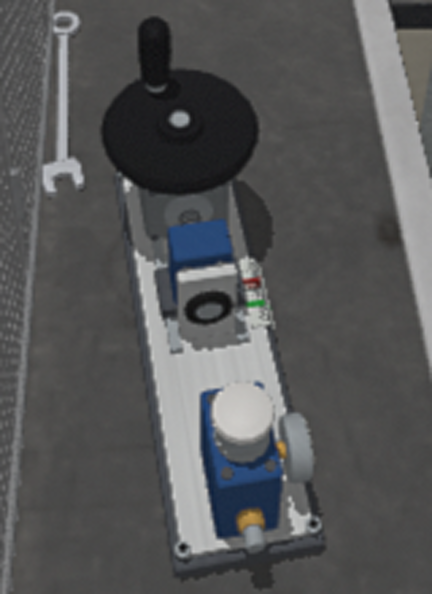

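View pics/s_rack.png

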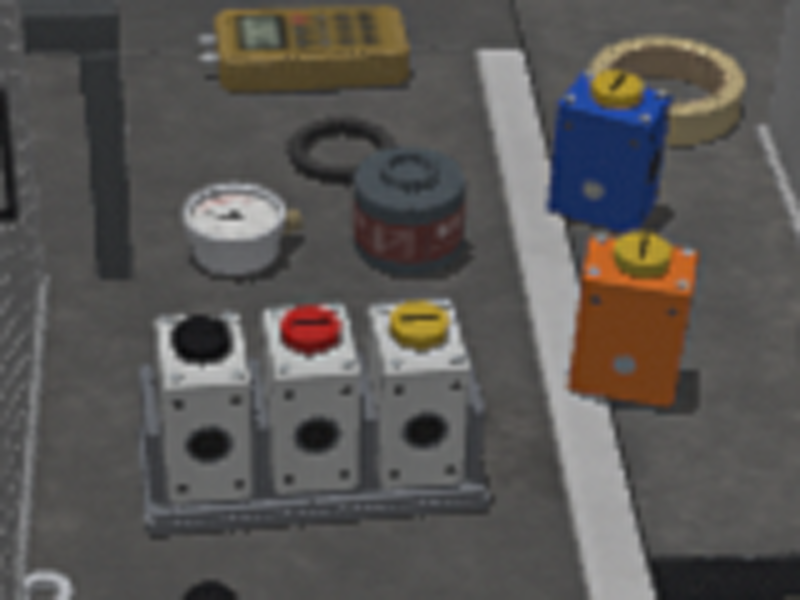

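```bash
cat > h.py <<'E'
import numpy as np,cv2
from plant import env
def cam(n):
    c=env.camera_info(n);return c["camera_matrix"],c["camera_from_world"]
def ray(n,uv):
    K,T=cam(n);R=T[:3,:3];d=R.T@np.linalg.solve(K,[uv[0],uv[1],1.]);return -R.T@T[:3,3],d
def onz(n,uv,z):
    o,d=ray(n,uv);return o+d*(z-o[2])/d[2]
def tri(us,ut):
    (o1,d1),(o2,d2)=ray("side",us),ray("top",ut)
    d1/=np.linalg.norm(d1);d2/=np.linalg.norm(d2)
    s=np.linalg.lstsq(np.c_[d1,-d2],o2-o1,rcond=None)[0]
    a,b=o1+s[0]*d1,o2+s[1]*d2
    return (a+b)/2,np.linalg.norm(a-b)
def proj(n,p):
    K,T=cam(n);q=K@(T[:3,:3]@np.asarray(p)+T[:3,3]);return q[:2]/q[2]
def blobs(im,lo,hi,roi,amin=8):
    x0,y0,x1,y1=roi;h=cv2.cvtColor(im[y0:y1,x0:x1],cv2.COLOR_BGR2HSV)
    m=cv2.inRange(h,lo,hi);n,l,st,c=cv2.connectedComponentsWithStats(m)
    return [(c[i]+[x0,y0],int(st[i,4])) for i in range(1,n) if st[i,4]>=amin]
E
python3 - <<'E'
from h import *
np.set_printoptions(precision=4,suppress=True)
s=cv2.imread("pics/side0.png");t=cv2.imread("pics/top0.png")
R={}
for n,im,roi,rc in(("side",s,(280,185,355,240),(270,250,370,450)),("top",t,(355,200,405,275),(160,215,300,310))):
    print(n,"yel",blobs(im,(20,120,100),(35,255,255),roi),"red",blobs(im,(0,150,100),(8,255,255),roi),"blk",blobs(im,(0,0,0),(180,255,45),roi,20))
    print(" green",blobs(im,(50,100,60),(75,255,255),rc,3)," redp",blobs(im,(0,130,80),(8,255,255),rc,3),"+",blobs(im,(172,130,80),(180,255,255),rc,3)," blue",blobs(im,(100,120,40),(125,255,255),rc))
    print(" white",blobs(im,(0,0,190),(180,40,255),rc))
E
```

```text
side yel [(array([338.2857, 198.9714]), 70)] red [(array([316.5079, 199.8095]), 63)] blk [(array([294.8974, 202.3462]), 78), (array([339.3784, 220.6757]), 37), (array([317.9143, 221.4571]), 35), (array([296.3611, 223.4722]), 36)]
 green [(array([334.25  , 356.9167]), 12)]  redp [(array([332.75 , 348.625]), 8)] + []  blue [(array([312.929 , 335.6503]), 366), (array([327.9634, 422.971 ]), 655)]
 white [(array([308.125, 347.   ]), 8), (array([328.88  , 396.7446]), 325)]
top yel [(array([387.0659, 253.4066]), 91)] red [(array([381.519 , 233.9747]), 79)] blk []
 green [(array([239.2, 278.6]), 5)]  redp [] + []  blue [(array([234.6954, 259.6954]), 151), (array([191.7901, 275.679 ]), 81)]
 white [(array([280.8804, 218.2391]), 92), (array([263., 246.]), 9), (array([239.2222, 249.7778]), 9), (array([208.998 , 274.0191]), 994), (array([248.2571, 273.9143]), 35), (array([241.125, 276.875]), 8)]
```

```bash
python3 - <<'E'
from h import *
np.set_printoptions(precision=4,suppress=True)
def show(n,us,ut,z):
    print(n,tri(us,ut),onz("side",us,z),onz("top",ut,z))
show("yel",(338.3,199.2),(387.3,253.8),.1)
show("red",(316.5,199.8),(381.7,234.3),.1)
show("blk",(294.9,202.3),(374.3,215.5),.1)
show("hub",(306.7,289.),(263.,246.),.12)
show("plg",(329.5,395.7),(180.5,277.4),.126)
show("green",(334.25,356.9),(239.2,278.6),.025)
show("handle top",(297.,253.5),(275.7,232),.177)
show("seal fixed?",(316.5,358.5),(0,0),.06)
g=env.camera_info("top")
E
```

```text
yel (array([ 0.5276, -0.2115,  0.0977]), np.float64(0.002823970234623274)) [ 0.5286 -0.2088  0.1   ] [ 0.5258 -0.2113  0.1   ]
red (array([ 0.5814, -0.1959,  0.0982]), np.float64(0.0031224181365894425)) [ 0.5825 -0.194   0.1   ] [ 0.5793 -0.1958  0.1   ]
blk (array([ 0.6336, -0.1753,  0.0969]), np.float64(0.001971699870801992)) [ 0.6335 -0.1716  0.1   ] [ 0.6317 -0.1751  0.1   ]
hub (array([0.533 , 0.1226, 0.1193]), np.float64(0.00012073936122672847)) [0.5327 0.1232 0.12  ] [0.5329 0.1225 0.12  ]
plg (array([0.444 , 0.3336, 0.1216]), np.float64(0.004285487332034868)) [0.4458 0.3357 0.126 ] [0.4413 0.3322 0.126 ]
green (array([0.4588, 0.1981, 0.0213]), np.float64(0.004044461604924456)) [0.4605 0.2002 0.025 ] [0.4562 0.1975 0.025 ]
handle top (array([0.5602, 0.0845, 0.1741]), np.float64(0.0011784002583841433)) [0.56   0.0873 0.177 ] [0.5589 0.0841 0.177 ]
seal fixed? (array([0.5851, 0.5161, 0.6988]), np.float64(0.4056835691166133)) [0.4887 0.2333 0.06  ] [1.3068 1.0026 0.06  ]
```

```bash
python3 - <<'E'
from h import *
t=cv2.imread("pics/top0.png");s=cv2.imread("pics/side0.png")
hub=np.array([.533,.1226]);a=np.radians(22.9);X=np.array([np.cos(a),np.sin(a)]);Y=np.array([-X[1],X[0]])
def W(x,y,z): return np.r_[hub+X*x+Y*(y+.1325),z]
for n,im,x0,y0,x1,y1,f in(("top",t,165,240,275,300,7),("side",s,270,290,370,460,3.5)):
    c=cv2.resize(im[y0:y1,x0:x1],None,fx=f,fy=f,interpolation=cv2.INTER_CUBIC)
    def P(p,col):
        q=(proj(n,p)-[x0,y0]+.5)*f;cv2.circle(c,(int(q[0]),int(q[1])),2,col,-1)
    for sx in(-.048,.048):
        for y in np.linspace(-.18,.136,12): P(W(sx,y,.02),(0,0,255))
    for y in (.06,.126):
        for sx in(-.02,.02): P(W(sx,y,.092),(0,255,255))
    for th in np.linspace(0,6.28,12): P(W(.017*np.cos(th),.05,.06+.017*np.sin(th)),(255,0,255))
    cv2.imwrite(f"pics/ov_{n}.png",c); print(c.shape)
E
```

```text
(420, 770, 3)
(595, 350, 3)
```

View pics/ov_top.png

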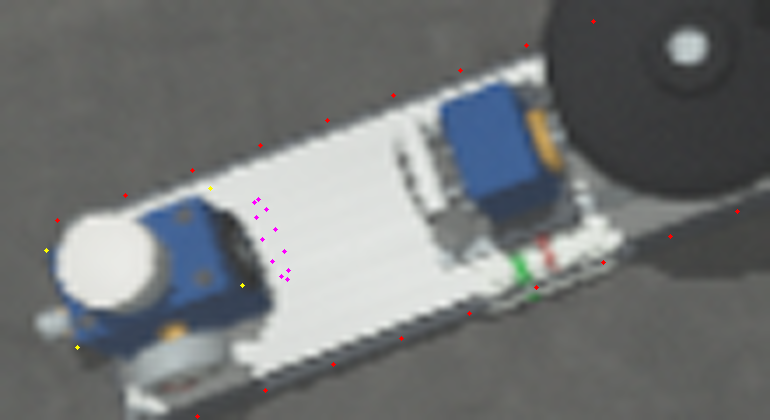

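View pics/ov_side.png

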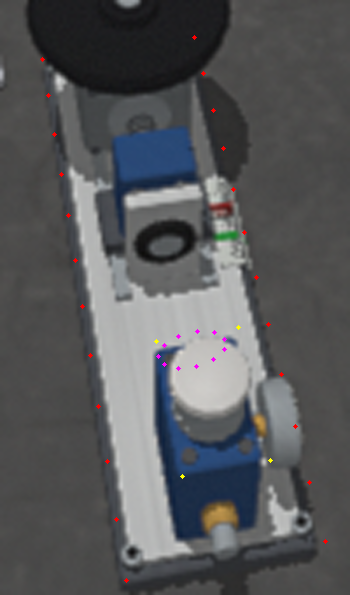

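```bash
python3 - <<'E'
from h import *
np.set_printoptions(precision=4,suppress=True)
t=cv2.imread("pics/top0.png");s=cv2.imread("pics/side0.png")
def edges(n,im,idx,axis,lo,hi,dirn,z):
    g=cv2.cvtColor(im,cv2.COLOR_BGR2GRAY).astype(float)
    pts=[]
    for i in idx:
        v=(g[lo:hi,i] if axis==0 else g[i,lo:hi])
        d=np.diff(v)*dirn; k=int(np.argmax(d))
        w=np.clip(d[max(k-1,0):k+2],0,None);p=lo+.5+(np.arange(max(k-1,0),max(k-1,0)+len(w))*w).sum()/w.sum()
        pts.append((i,p) if axis==0 else (p,i))
    W=np.array([onz(n,p,z)[:2] for p in pts])
    c=np.median(W,0);vx,vy,x0,y0=cv2.fitLine(W.astype(np.float32),cv2.DIST_HUBER,0,.001,.001).ravel()
    if vy<0: vx,vy=-vx,-vy
    r=(W-[x0,y0])@[vy,-vx]
    print(n,"dir",np.degrees(np.arctan2(vy,vx))-90,"pt",x0,y0,"res mm",r.std()*1e3)
    return np.array([vx,vy]),np.array([x0,y0])
b=edges("top",t,range(200,236),0,246,270,1,.02)
f=edges("top",t,range(206,232),0,276,300,-1,.02)
n=np.array([b[0][1],-b[0][0]]);print("width",(b[1]-f[1])@n)
b2=edges("side",s,range(350,420),1,280,312,1,.02)
f2=edges("side",s,range(385,430),1,335,365,-1,.02)
hub=np.array([.533,.1226]);pl=np.array([.444,.3336])
for L in (b,f,b2): 
  n=np.array([L[0][1],-L[0][0]]);print("hub/plg lateral",(hub-L[1])@n,(pl-L[1])@n)
E
```

```text
top dir 22.804543 pt 0.51881003 0.2648454 res mm 0.43506017139002273
top dir 22.129425 pt 0.4329839 0.25179213 res mm 0.4024202513051446
width 0.084176615
side dir 22.5915 pt 0.5315597 0.23829809 res mm 2.7835839945564
side dir 23.490211 pt 0.41579914 0.2971235 res mm 7.220871770750259
hub/plg lateral -0.04205194023825219 -0.04231380987741045
hub/plg lateral 0.0439817470226453 0.041021629324929525
hub/plg lateral -0.04311661981405384 -0.04422997008623251
```

```bash
python3 - <<'E'
from h import *
np.set_printoptions(precision=4,suppress=True)
hub=np.array([.533,.1226]);a=np.radians(22.7);X=np.array([np.cos(a),np.sin(a)]);Y=np.array([-X[1],X[0]])
def cl(p): d=p[:2]-hub; return d@X,d@Y-.1325
g=onz("side",(334.25,356.9),.024);r=onz("side",(332.75,348.6),.026)
print("g",cl(g),"r",cl(r))
print("mseal side",cl(onz("side",(317.1,358.9),.06)))
t=cv2.imread("pics/top0.png");s=cv2.imread("pics/side0.png")
def W(x,y,z): return np.r_[hub+X*x+Y*(y+.1325),z]
x0,y0,x1,y1,f=185,260,240,300,14
c=cv2.resize(t[y0:y1,x0:x1],None,fx=f,fy=f,interpolation=cv2.INTER_CUBIC)
for y,col in((.054,(0,0,255)),(.058,(255,0,255)),(.062,(0,255,255))):
    for th in np.linspace(0,6.28,20):
        q=(proj("top",W(.017*np.cos(th),y,.06+.017*np.sin(th)))-[x0,y0]+.5)*f;cv2.circle(c,(int(q[0]),int(q[1])),2,col,-1)
cv2.imwrite("pics/seal_t.png",c)
x0,y0,x1,y1,f=290,300,350,375,8
c=cv2.resize(s[y0:y1,x0:x1],None,fx=f,fy=f,interpolation=cv2.INTER_CUBIC)
for th in np.linspace(0,6.28,20):
        q=(proj("side",W(.017*np.cos(th),-.013,.06+.017*np.sin(th)))-[x0,y0]+.5)*f;cv2.circle(c,(int(q[0]),int(q[1])),2,(0,0,255),-1)
cv2.imwrite("pics/seal_s.png",c)
E
```

```text
g (np.float64(-0.03711598420015078), np.float64(-0.03351607571671378)) r (np.float64(-0.03782154934266428), np.float64(-0.05120524937728331))
mseal side (np.float64(0.0009412844272269141), np.float64(-0.01224881002870526))
```

View pics/seal_t.png

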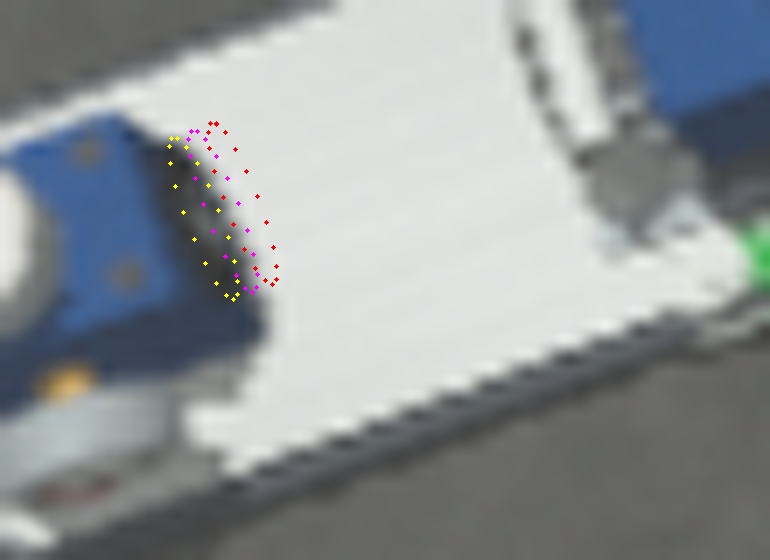

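View pics/seal_s.png

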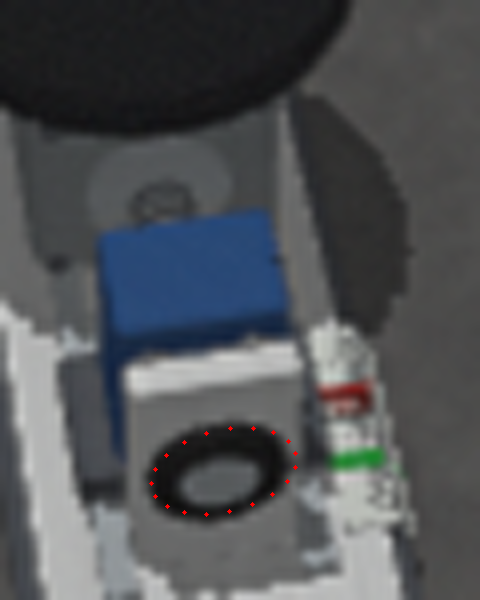

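```bash
cat >> h.py <<'E'
def delta(tgt,yaw,):
    """prints tool-axes shift mm to go to tgt at current orientation, and turn about tool y (rad) to yaw"""
    from scipy.spatial.transform import Rotation as Ro
    st=env.state();r,p,y=st["tool_rot"];M=Ro.from_euler("xyz",[r,p,y],degrees=True).as_matrix()
    d=M.T@(np.array(tgt)-st["ee_pos"])*1e3
    Rt=Ro.from_euler("xyz",[-90,0,yaw],degrees=True).as_matrix()
    print("t",st["time_s"],"pos",st["ee_pos"].round(4),"rot",st["tool_rot"].round(2),"shift",d.round(1),"turn",Ro.from_matrix(M.T@Rt).as_rotvec().round(4),"gap",round(st["finger_gap"],4),"F",st["wrist_force"].round(1))
    print("after-turn axes shift",(Rt.T@(np.array(tgt)-st["ee_pos"])*1e3).round(1))
E
python3 - <<'E'
from h import *
np.set_printoptions(precision=4,suppress=True)
for n,u in(("top",(320,262)),("top",(320,308)),("top",(320,203)),("top",(245,219)),("top",(145,240)),("top",(280,218)),("side",(245,300))): print(u,onz(n,u,0))
delta([.527,-.2105,.20],-71.1)
E
```

```text
(320, 262) [ 0.515  -0.0283  0.    ]
(320, 308) [ 0.3828 -0.0328  0.    ]
(320, 203) [ 0.6928 -0.0222  0.    ]
(245, 219) [0.6368 0.1974 0.    ]
(145, 240) [0.5645 0.4852 0.    ]
(280, 218) [0.643  0.0944 0.    ]
(245, 300) [0.6876 0.0815 0.    ]
t 0.1 pos [0.191  0.5946 0.2386] rot [-90.     0.07  72.19] shift [-663.7   39.5 -566.1] turn [ 0.0016  2.5009 -0.0005] gap 0.0851 F [-0.1  0.1  0. ]
after-turn axes shift [870.6  38.6  57.1]
```

```bash
python3 -m crank '[[0,0,0,-36.9,1,-31.4,1],[0,0,0,-36.9,1,-31.4,1],[0,0,0,-36.9,1,-31.4,1],[0,0,0,-36.9,1,-31.4,1],[0,0,0,-36.9,1,-31.4,1],[0,0,0,-36.9,1,-31.4,1],[0,0,0,-36.9,1,-31.4,1],[0,0,0,-36.9,1,-31.4,1],[0,0,0,-36.9,1,-31.4,1],[0,0,0,-36.9,1,-31.4,1],[0,0,0,-36.9,1,-31.4,1],[0,0,0,-36.9,1,-31.4,1],[0,0,0,-36.9,1,-31.4,1],[0,0,0,-36.9,1,-31.4,1],[0,0,0,-36.9,1,-31.4,1],[0,0,0,-36.9,1,-31.4,1],[0,0,0,-36.9,1,-31.4,1],[0,0,0,-36.9,1,-31.4,1]]' 60; python3 -m crank '[[0,0.147,0,0,0,0,1],[0,0.147,0,0,0,0,1],[0,0.147,0,0,0,0,1],[0,0.147,0,0,0,0,1],[0,0.147,0,0,0,0,1],[0,0.147,0,0,0,0,1],[0,0.147,0,0,0,0,1],[0,0.147,0,0,0,0,1],[0,0.147,0,0,0,0,1],[0,0.147,0,0,0,0,1],[0,0.147,0,0,0,0,1],[0,0.147,0,0,0,0,1],[0,0.147,0,0,0,0,1],[0,0.147,0,0,0,0,1],[0,0.147,0,0,0,0,1],[0,0.147,0,0,0,0,1],[0,0.147,0,0,0,0,1],[0,0,0,0,0,0,1]]'; python3 - <<'E'
from h import *
delta([.527,-.2105,.055],-71.1)
cv2.imwrite("pics/s1.png",env.snapshot("side"));cv2.imwrite("pics/t1.png",env.snapshot("top"))
E
```

```text
time_s: 1.9
ee_pos: [0.5263, -0.2123, 0.2209]
tool_rot: [-90.0, -0.0, 72.2]
wrist_force: [0.6, 1.4, -0.2]
finger_gap: 0.0852
time_s: 3.7
ee_pos: [0.5259, -0.2101, 0.221]
tool_rot: [-90.0, 0.0, -71.1]
wrist_force: [-0.9, 0.0, -0.0]
finger_gap: 0.0855
t 3.7 pos [ 0.5259 -0.2101  0.221 ] rot [-9.003e+01  2.000e-02 -7.112e+01] shift [  0.8 166.    1. ] turn [ 0.0005 -0.0003 -0.0004] gap 0.0855 F [-0.9  0.  -0. ]
after-turn axes shift [  0.8 166.    0.9]
```

```bash
python3 - <<'E'
import cv2
s=cv2.imread("pics/s1.png");cv2.imwrite("pics/s1c.png",cv2.resize(s[100:260,240:440],None,fx=3.5,fy=3.5,interpolation=cv2.INTER_CUBIC))
E
```

```text
(no output)
```

View pics/s1c.png

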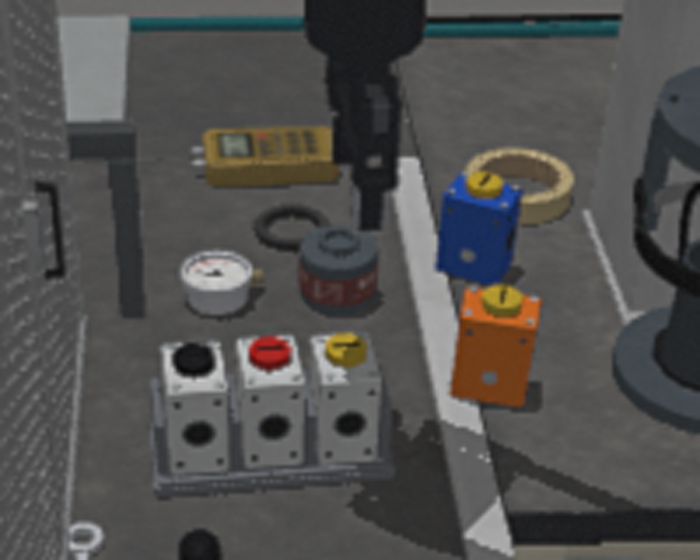

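Candidates: the rack body (side 338,199), the orange block (382,190) and the blue block (377,165). Only the rack body is aluminium with a yellow cap, so it is the one. The gripper is over it, aligned with its slot.

```bash
python3 -m crank '[[0,0,0,0.5,30,0.5,1],[0,0,0,0.3,30,0.5,1],[0,0,0,0,30,0,1],[0,0,0,0,30,0,1],[0,0,0,0,25,0,1],[0,0,0,0,15,0,1],[0,0,0,0,6,0,1],[0,0,0,0,0,0,1]]' 60; python3 -m crank '[[0,0,0,0,0,0,0.5],[0,0,0,0,0,0,0.5],[0,0,0,0,0,0,0.5],[0,0,0,0,0,0,0.5],[0,0,0,0,0,0,0.5],[0,0,0,0,0,0,0.5],[0,0,0,0,0,0,0.5]]' 60
```

```text
time_s: 4.6
ee_pos: [0.5273, -0.2106, 0.055]
tool_rot: [-90.0, 0.0, -70.9]
wrist_force: [-0.0, -0.2, -0.0]
finger_gap: 0.0853
time_s: 5.3
ee_pos: [0.5284, -0.2111, 0.0568]
tool_rot: [-89.9, -0.1, -71.0]
wrist_force: [-0.4, -1.2, 7.1]
finger_gap: 0.0594
```

```bash
python3 -m crank '[[0,0,0,0,-5,0,0.5],[0,0,0,0,-15,0,0.5],[0,0,0,0,-20,0,0.5],[0,0,0,0,-20,0,0.5],[0,0,0,0,-20,0,0.5],[0,0,0,0,-5,0,0.5],[0,0,0,0,0,0,0.5]]' 60; python3 - <<'E'
from h import *
delta([.50,-.02,.13],-71.1)
s=env.snapshot("side");cv2.imwrite("pics/s2c.png",cv2.resize(s[100:260,240:440],None,fx=3.5,fy=3.5,interpolation=cv2.INTER_CUBIC))
E
```

```text
time_s: 6.0
ee_pos: [0.5278, -0.2108, 0.1415]
tool_rot: [-89.9, -0.1, -71.0]
wrist_force: [-0.5, 1.1, -3.9]
finger_gap: 0.0594
t 6.0 pos [ 0.5278 -0.2108  0.1415] rot [-8.991e+01 -8.000e-02 -7.099e+01] shift [-189.4   11.3   35.8] turn [-0.0016  0.002   0.0013] gap 0.0594 F [-0.5  1.1 -3.9]
after-turn axes shift [-189.5   11.5   35.5]
```

View pics/s2c.png

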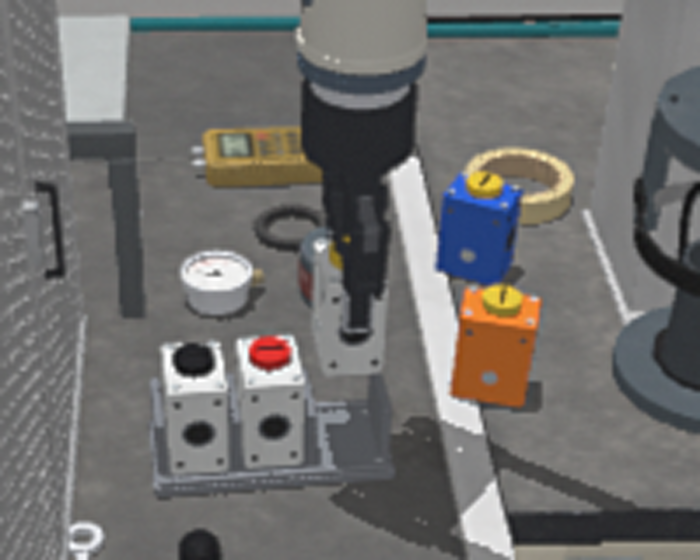

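```bash
python3 -m crank '[[0,0,0,-12,0,2.2,0.5],[0,0,0,-25,0,4.8,0.5],[0,0,0,-30,0,5.7,0.5],[0,0,0,-30,0,5.7,0.5],[0,0,0,-30,0,5.7,0.5],[0,0,0,-30,0,5.7,0.5],[0,0,0,-20,0,3.8,0.5],[0,0,0,-12,0,2.2,0.5],[0,0,0,0,10,0,0.5],[0,0,0,0,20,0,0.5],[0,0,0,0,25,0,0.5],[0,0,0,0,20,0,0.5],[0,0,0,0,10,0,0.5],[0,0,0,0,0,0,0.5]]'; python3 - <<'E'
from h import *
delta([.50,-.02,.047],-71.1)
E
```

```text
time_s: 7.45
ee_pos: [0.4984, -0.0207, 0.0536]
tool_rot: [-90.2, 0.1, -71.0]
wrist_force: [0.1, 0.5, -3.3]
finger_gap: 0.0589
t 7.45 pos [ 0.4984 -0.0207  0.0536] rot [-9.018e+01  6.000e-02 -7.102e+01] shift [-0.2  6.6  1.8] turn [ 0.0031  0.0014 -0.0011] gap 0.0589 F [ 0.1  0.5 -3.3]
after-turn axes shift [-0.2  6.6  1.7]
```

```bash
python3 -m crank '[[0,0,0,0,3,0,0.5],[0,0,0,0,2,0,0.5],[0,0,0,0,1,0,0.5],[0,0,0,0,0,0,0.5]]'
```

```text
time_s: 7.85
ee_pos: [0.4999, -0.0203, 0.0497]
tool_rot: [-90.0, -0.0, -71.0]
wrist_force: [0.3, -0.3, -3.2]
finger_gap: 0.0593
```

```bash
python3 -m crank '[[0,0,0,0,1,0,0.5],[0,0,0,0,1,0,0.5],[0,0,0,0,1,0,0.5],[0,0,0,0,0,0,0.5]]'
```

```text
time_s: 8.25
ee_pos: [0.4997, -0.0202, 0.0467]
tool_rot: [-90.0, -0.0, -71.0]
wrist_force: [-1.4, 0.0, 4.6]
finger_gap: 0.0593
```

```bash
python3 -m crank '[[0,0,0,0,0,0,1],[0,0,0,0,0,0,1],[0,0,0,0,0,0,1],[0,0,0,0,0,0,1],[0,0,0,0,-20,0,1],[0,0,0,0,-30,0,1],[0,0,0,0,-20,0,1],[0,0,0,0,-5,0,1]]'; python3 -m crank '[[0,-0.1428,0,0,0,0,1],[0,-0.1428,0,0,0,0,1],[0,-0.1428,0,0,0,0,1],[0,-0.1428,0,0,0,0,1],[0,-0.1428,0,0,0,0,1],[0,-0.1428,0,0,0,0,1],[0,-0.1428,0,0,0,0,1],[0,-0.1428,0,0,0,0,1],[0,-0.1428,0,0,0,0,1],[0,-0.1428,0,0,0,0,1],[0,-0.1428,0,0,0,0,1],[0,0,0,0,0,0,1]]'; python3 - <<'E'
from h import *
delta([.4997,-.0202,.047],19)
s=env.snapshot("side");t=env.snapshot("top")
cv2.imwrite("pics/s3.png",s);cv2.imwrite("pics/t3.png",t)
cv2.imwrite("pics/s3c.png",cv2.resize(s[150:300,240:440],None,fx=3.5,fy=3.5,interpolation=cv2.INTER_CUBIC))
E
```

```text
time_s: 9.05
ee_pos: [0.501, -0.0203, 0.1233]
tool_rot: [-89.8, -0.1, -71.0]
wrist_force: [-0.8, -0.0, 0.1]
finger_gap: 0.0859
time_s: 10.25
ee_pos: [0.4991, -0.0202, 0.1204]
tool_rot: [-90.0, 0.1, 19.1]
wrist_force: [0.1, -0.1, 0.2]
finger_gap: 0.0854
t 10.25 pos [ 0.4991 -0.0202  0.1204] rot [-8.997e+01  7.000e-02  1.913e+01] shift [ 0.7 73.4 -0.2] turn [-0.0005  0.0023 -0.0012] gap 0.0854 F [ 0.1 -0.1  0.2]
after-turn axes shift [ 0.6 73.4 -0.2]
```

View pics/s3c.png

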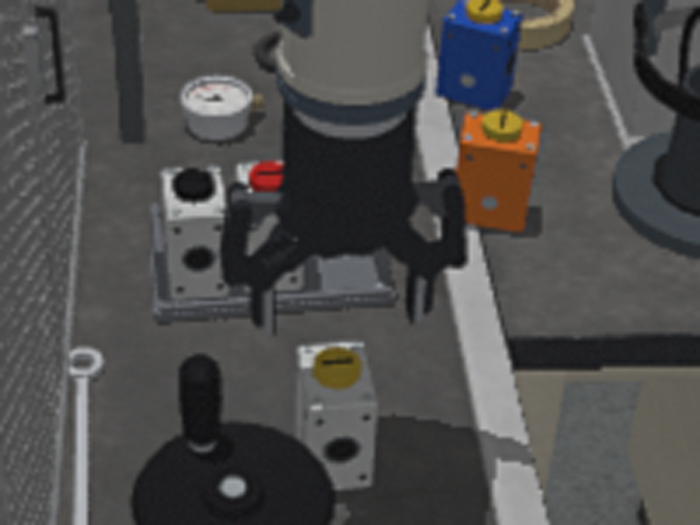

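```bash
python3 -m crank '[[0,0,0,0.5,15,0,1],[0,0,0,0,25,0,1],[0,0,0,0,20,0,1],[0,0,0,0,9,0,1],[0,0,0,0,4,0,1],[0,0,0,0,0,0,1],[0,0,0,0,0,0,0.4],[0,0,0,0,0,0,0.4],[0,0,0,0,0,0,0.4],[0,0,0,0,0,0,0.4],[0,0,0,0,0,0,0.4],[0,0,0,0,0,0,0.4],[0,0,0,0,0,0,0.4]]' 60; python3 - <<'E'
from h import *
delta([.4997,-.0202,.13],22.7)
E
```

```text
time_s: 11.65
ee_pos: [0.5005, -0.0201, 0.0491]
tool_rot: [-90.0, -0.1, 19.0]
wrist_force: [-1.0, 0.1, 5.9]
finger_gap: 0.0431
t 11.65 pos [ 0.5005 -0.0201  0.0491] rot [-9.002e+01 -6.000e-02  1.900e+01] shift [ -0.7 -80.9   0.1] turn [ 0.0004 -0.0645  0.001 ] gap 0.0431 F [-1.   0.1  5.9]
after-turn axes shift [ -0.8 -80.9   0.2]
```

```bash
python3 -m crank '[[0,0,0,0,-10,0,0.4],[0,0,0,0,-25,0,0.4],[0,-0.0215,0,0,-40,0,0.4],[0,-0.0215,0,0,-45,0,0.4],[0,-0.0215,0,0,-40,0,0.4],[0,0,0,0,-25,0,0.4],[0,0,0,0,-8,0,0.4],[0,0,0,0,0,0,0.4]]' 60; python3 - <<'E'
from h import *
delta([.4724,.2674,.24],22.7)
E
```

```text
time_s: 12.45
ee_pos: [0.5003, -0.0201, 0.2421]
tool_rot: [-90.0, -0.1, 22.7]
wrist_force: [0.2, 0.5, -3.7]
finger_gap: 0.0433
t 12.45 pos [ 0.5003 -0.0201  0.2421] rot [-90.04  -0.1   22.7 ] shift [ 85.2   2.1 275.9] turn [0.0008 0.     0.0017] gap 0.0433 F [ 0.2  0.5 -3.7]
after-turn axes shift [ 85.2   2.1 275.9]
```

```bash
python3 -m crank '[[0,0,0,4.3,0,13.8,0.4],[0,0,0,8.5,0,27.6,0.4],[0,0,0,11.9,0,38.6,0.4],[0,0,0,12.8,0,41.4,0.4],[0,0,0,12.8,0,41.4,0.4],[0,0,0,12.8,0,41.4,0.4],[0,0,0,11.1,0,35.9,0.4],[0,0,0,7.7,0,24.8,0.4],[0,0,0,3.3,0,11,0.4],[0,0,0,0,15,0,0.4],[0,0,0,0,30,0,0.4],[0,0,0,0,30,0,0.4],[0,0,0,0,12,0,0.4],[0,0,0,0,0,0,0.4]]' 60; python3 - <<'E'
from h import *
delta([.4724,.2674,.069],22.7)
s=env.snapshot("side");t=env.snapshot("top")
cv2.imwrite("pics/s4.png",s);cv2.imwrite("pics/t4.png",t)
cv2.imwrite("pics/s4c.png",cv2.resize(s[255:455,240:400],None,fx=3,fy=3,interpolation=cv2.INTER_CUBIC))
cv2.imwrite("pics/t4c.png",cv2.resize(t[215:315,160:300],None,fx=5,fy=5,interpolation=cv2.INTER_CUBIC))
E
```

```text
time_s: 13.85
ee_pos: [0.4705, 0.2662, 0.1519]
tool_rot: [-90.0, 0.3, 22.7]
wrist_force: [-0.2, 0.5, -2.7]
finger_gap: 0.0435
t 13.85 pos [0.4705 0.2662 0.1519] rot [-90.04   0.3   22.69] shift [ 2.7 82.9  0.4] turn [ 0.0007 -0.0002 -0.0053] gap 0.0435 F [-0.2  0.5 -2.7]
after-turn axes shift [ 2.2 82.9  0.3]
```

View pics/s4c.png

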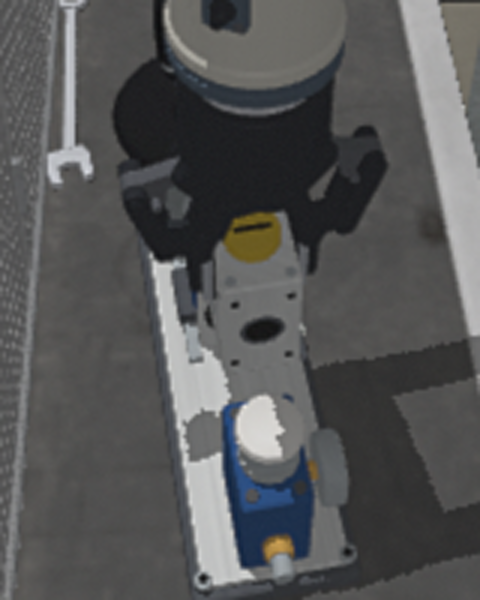

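View pics/t4c.png

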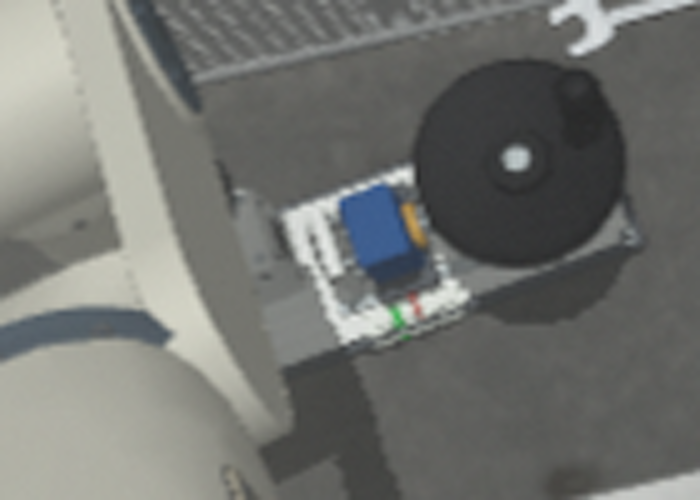

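```bash
python3 -m crank '[[0,0,0,0,0,0,0.4],[0,0,0,0,0,0,0.4]]'; python3 - <<'E'
from h import *
delta([.4724,.2674,.069],22.7)
E
```

```text
time_s: 14.15
ee_pos: [0.4729, 0.2677, 0.1555]
tool_rot: [-90.0, -0.1, 22.7]
wrist_force: [0.3, -0.1, -2.5]
finger_gap: 0.0435
t 14.15 pos [0.4729 0.2677 0.1555] rot [-89.99  -0.12  22.7 ] shift [-0.8 86.5 -0.1] turn [-0.0002 -0.0001  0.0021] gap 0.0435 F [ 0.3 -0.1 -2.5]
after-turn axes shift [-0.6 86.5 -0. ]
```

```bash
python3 -m crank '[[0,0,0,-0.4,8,0,0.4],[0,0,0,0,12,0,0.4],[0,0,0,0,12,0,0.4],[0,0,0,0,12,0,0.4],[0,0,0,0,12,0,0.4],[0,0,0,0,12,0,0.4],[0,0,0,0,8,0,0.4],[0,0,0,0,4,0,0.4],[0,0,0,0,0,0,0.4]]'; python3 - <<'E'
from h import *
delta([.4724,.2674,.069],22.7)
E
```

```text
time_s: 15.05
ee_pos: [0.4716, 0.267, 0.0736]
tool_rot: [-90.0, 0.1, 22.7]
wrist_force: [-0.7, -0.7, -3.0]
finger_gap: 0.0432
t 15.05 pos [0.4716 0.267  0.0736] rot [-9.001e+01  6.000e-02  2.271e+01] shift [0.9 4.6 0. ] turn [ 0.0001  0.0001 -0.001 ] gap 0.0432 F [-0.7 -0.7 -3. ]
after-turn axes shift [0.9 4.6 0. ]
```

```bash
python3 -m crank '[[0,0,0,0,2,0,0.4],[0,0,0,0,1,0,0.4],[0,0,0,0,1,0,0.4],[0,0,0,0,1,0,0.4],[0,0,0,0,0,0,0.4]]'
```

```text
time_s: 15.55
ee_pos: [0.4718, 0.2672, 0.0693]
tool_rot: [-90.0, -0.0, 22.7]
wrist_force: [-0.6, -0.3, -3.3]
finger_gap: 0.0435
```

```bash
python3 -m crank '[[0,0,0,0,1,0,0.4],[0,0,0,0,1,0,0.4],[0,0,0,0,0,0,0.4]]'
```

```text
time_s: 15.85
ee_pos: [0.4719, 0.2672, 0.0691]
tool_rot: [-90.0, -0.0, 22.7]
wrist_force: [-7.7, -2.8, 19.7]
finger_gap: 0.0435
```

```bash
python3 -m crank '[[0,0,0,0,-1,0,0.4],[0,0,0,0,0,0,1],[0,0,0,0,0,0,1],[0,0,0,0,0,0,1],[0,0,0,0,0,0,1],[0,0,0,0,0,0,1],[0,0,0,0,-15,0,1],[0,0,0,0,-30,0,1],[0,0,0,0,-45,0,1],[0,0,0,0,-45,0,1],[0,0,0,0,-35,0,1],[0,0,0,0,-10,0,1],[0,0,0,0,0,0,1]]'; python3 - <<'E'
from h import *
delta([.56,.085,.25],22.7)
s=env.snapshot("side");t=env.snapshot("top")
cv2.imwrite("pics/s5.png",s);cv2.imwrite("pics/t5.png",t)
cv2.imwrite("pics/s5c.png",cv2.resize(s[255:455,240:400],None,fx=3,fy=3,interpolation=cv2.INTER_CUBIC))
E
```

```text
time_s: 17.15
ee_pos: [0.4726, 0.2676, 0.2498]
tool_rot: [-90.0, -0.2, 22.7]
wrist_force: [0.9, 0.2, -1.3]
finger_gap: 0.0854
t 17.15 pos [0.4726 0.2676 0.2498] rot [-89.98  -0.19  22.71] shift [  10.2   -0.3 -202.2] turn [-0.0004  0.0001  0.0033] gap 0.0854 F [ 0.9  0.2 -1.3]
after-turn axes shift [ 1.020e+01 -2.000e-01 -2.022e+02]
```

View pics/s5c.png

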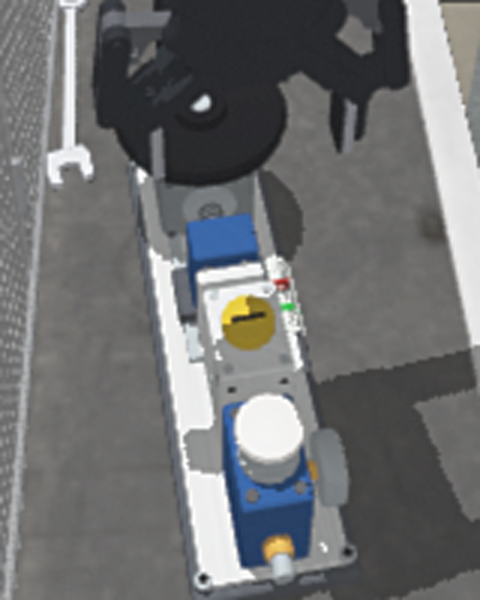

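```bash
python3 -m crank '[[0,0,0,0.5,0,-12,1],[0,0,0,1.5,0,-30,1],[0,0,0,2,0,-40,1],[0,0,0,2,0,-40,1],[0,0,0,2,0,-40,1],[0,0,0,1.5,0,-28,1],[0,0,0,0.5,0,-12,1],[0,0,0,0,0,0,1],[0,0,0,0,0,0,1]]'; python3 - <<'E'
from h import *
delta([.5595,.0855,.145],22.7)
s=env.snapshot("side");t=env.snapshot("top")
cv2.imwrite("pics/s6c.png",cv2.resize(s[215:375,220:420],None,fx=3.5,fy=3.5,interpolation=cv2.INTER_CUBIC))
cv2.imwrite("pics/s6.png",s);cv2.imwrite("pics/t6.png",t)
E
```

```text
time_s: 18.15
ee_pos: [0.5584, 0.0849, 0.2474]
tool_rot: [-90.0, 0.1, 22.7]
wrist_force: [-0.2, 0.5, 0.4]
finger_gap: 0.0854
t 18.15 pos [0.5584 0.0849 0.2474] rot [-8.995e+01  8.000e-02  2.268e+01] shift [  1.4 102.4   0. ] turn [-0.0008 -0.0004 -0.0015] gap 0.0854 F [-0.2  0.5  0.4]
after-turn axes shift [1.300e+00 1.024e+02 1.000e-01]
```

View pics/s6c.png

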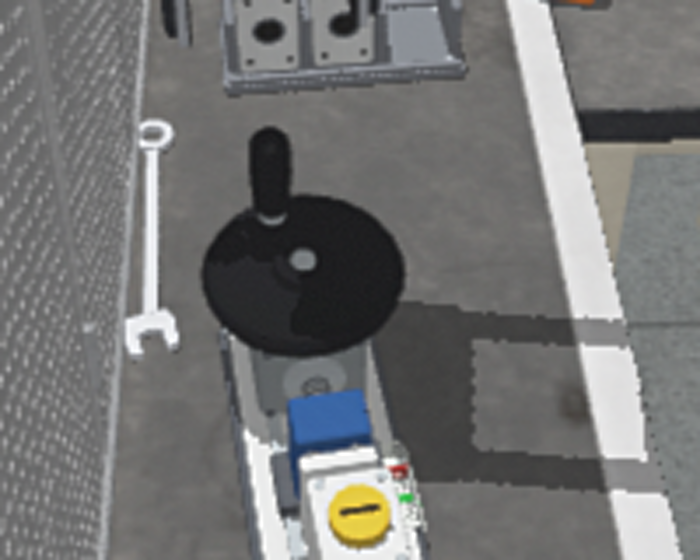

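View pics/t6.png

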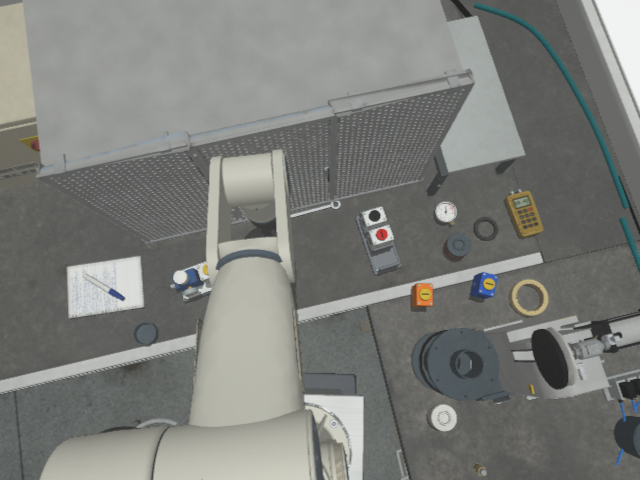

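```bash
python3 - <<'E'
from h import *
np.set_printoptions(precision=3,suppress=True)
for z in(.35,.4,.45,.5): 
    p=onz("top",(250,155),z); n=np.array([.969,.248]); print(z,p,"wall clearance",-(p[:2]-[.637,.197])@n)
for z in (.1,.3,.5,.7): print(z,[proj("side",np.r_[np.array([.637,.197])+np.array([.248,-.969])*k,z]).round(0) for k in (-.1,0,.1)])
for z in (.3,.5,.7): print(z,[proj("top",np.r_[np.array([.637,.197])+np.array([.248,-.969])*k,z]).round(0) for k in (-.1,0,.1)])
E
```

```text
0.35 [0.697 0.132 0.35 ] wall clearance -0.04206804715426382
0.4 [0.677 0.123 0.4  ] wall clearance -0.020270139255212528
0.45 [0.657 0.114 0.45 ] wall clearance 0.0015277686438388732
0.5 [0.637 0.105 0.5  ] wall clearance 0.023325676542890278
0.1 [array([239., 362.]), array([244., 316.]), array([249., 277.])]
0.3 [array([223., 283.]), array([231., 237.]), array([238., 199.])]
0.5 [array([199., 162.]), array([212., 121.]), array([222.,  90.])]
0.7 [array([157., -48.]), array([182., -64.]), array([199., -76.])]
0.3 [array([182., 195.]), array([224., 186.]), array([266., 177.])]
0.5 [array([152., 164.]), array([203., 153.]), array([253., 143.])]
0.7 [array([107., 117.]), array([171., 104.]), array([234.,  91.])]
```

View pics/s6.png

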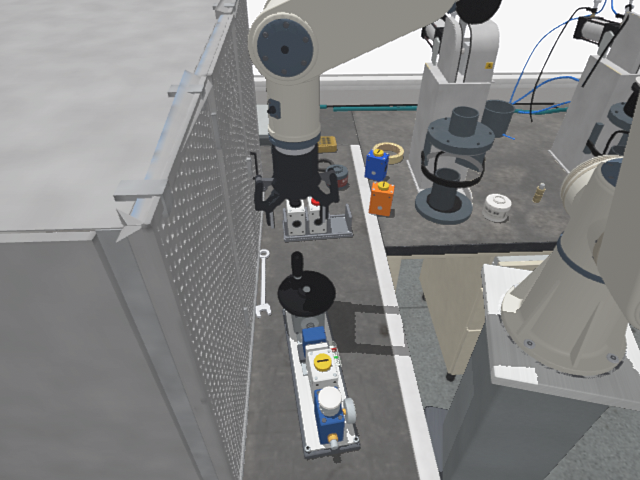

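```bash
python3 - <<'E'
from h import *
np.set_printoptions(precision=3,suppress=True)
for z in(.45,.5,.55,.6): print(z,proj("side",[.558,.085,z]), onz("top",(250,155),z), -(onz("top",(250,155),z)[:2]-[.637,.197])@[.969,.248])
# wall base from both views by hand-picked edge pts
for p in((253,260),(247,340),(245,420)): 
    q=onz("side",p,0);print(p,q,-(q[:2]-[.637,.197])@[.969,.248])
E
```

```text
0.45 [294.089 124.006] [0.657 0.114 0.45 ] 0.0015277686438388732
0.5 [293.066  92.586] [0.637 0.105 0.5  ] 0.023325676542890278
0.55 [291.932  57.767] [0.616 0.096 0.55 ] 0.04512358444194179
0.6 [290.669  18.967] [0.596 0.087 0.6  ] 0.06692149234099308
(253, 260) [ 0.712 -0.046  0.   ] -0.012090756691837703
(247, 340) [0.647 0.183 0.   ] -0.006548872356117218
(245, 420) [0.595 0.345 0.   ] 0.00452420445607618
```

```bash
python3 -m crank '[[0,0,0,0.3,12,0,1],[0,0,0,0,25,0,1],[0,0,0,0,25,0,1],[0,0,0,0,20,0,1],[0,0,0,0,14,0,1],[0,0,0,0,6,0,1],[0,0,0,0,0,0,1],[0,0,0,0,0,0,0.2],[0,0,0,0,0,0,0.2],[0,0,0,0,0,0,0.2],[0,0,0,0,0,0,0.2],[0,0,0,0,0,0,0.2],[0,0,0,0,0,0,0.2],[0,0,0,0,0,0,0.2],[0,0,0,0,0,0,0.2],[0,0,0,0,0,0,0.2]]' 30; python3 - <<'E'
from h import *
delta([.5595,.0855,.145],22.7)
s=env.snapshot("side");t=env.snapshot("top")
cv2.imwrite("pics/s7c.png",cv2.resize(s[215:375,220:420],None,fx=3.5,fy=3.5,interpolation=cv2.INTER_CUBIC))
cv2.imwrite("pics/t7.png",t)
E
```

```text
time_s: 19.85
ee_pos: [0.5599, 0.0849, 0.1469]
tool_rot: [-90.0, -0.1, 22.7]
wrist_force: [0.5, -1.5, 6.7]
finger_gap: 0.0232
t 19.85 pos [0.5599 0.0849 0.1469] rot [-9.002e+01 -7.000e-02  2.270e+01] shift [-0.1  1.9  0.7] turn [0.0003 0.0001 0.0012] gap 0.0232 F [ 0.5 -1.5  6.7]
after-turn axes shift [-0.1  1.9  0.7]
```

View pics/s7c.png

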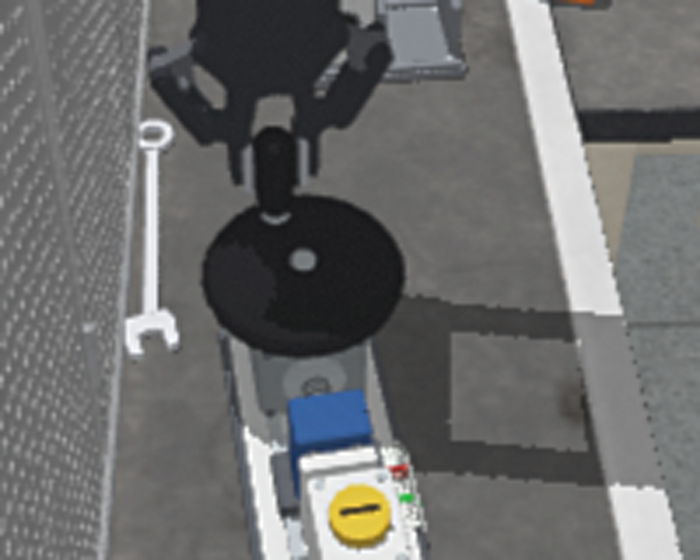

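View pics/t7.png

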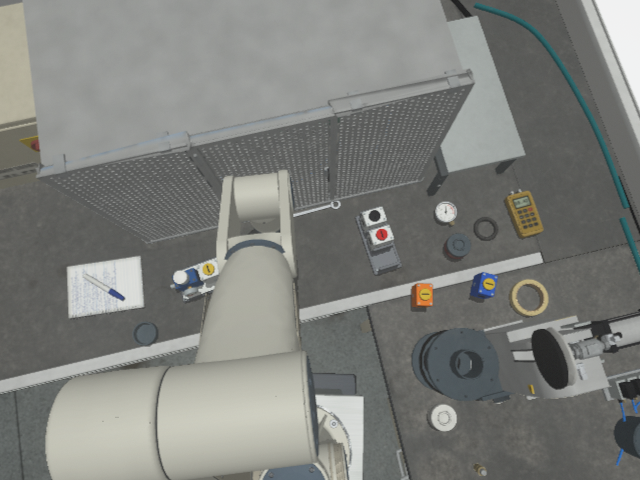

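```bash
cat > arc.py <<'E'
import sys,numpy as np
phi=float(sys.argv[1]);R=float(sys.argv[2])
for s in map(float,sys.argv[3].split(",")):
    a,b=np.radians([phi,phi-s]);print("%.1f %.1f"%(R*(np.cos(b)-np.cos(a)),R*(np.sin(b)-np.sin(a))),end=" | ");phi-=s
print("end",phi)
E
python3 arc.py -77.2 45.5 5,10,15,15,15,15
```

```text
-3.9 -0.7 | -7.9 -0.4 | -11.7 2.0 | -10.8 5.0 | -9.1 7.6 | -6.9 9.7 | end -152.2
```

```bash
python3 -m crank '[[0,0,0,-3.9,0,-0.7,0.2],[0,0,0,-7.9,0,-0.4,0.2],[0,0,0,-11.7,0,2,0.2],[0,0,0,-10.8,0,5,0.2],[0,0,0,-9.1,0,7.6,0.2],[0,0,0,-6.9,0,9.7,0.2],[0,0,0,0,0,0,0.2]]' 30; python3 - <<'E'
from h import *
delta([.5334,.1221,.145],22.7)
E
```

```text
time_s: 20.65
ee_pos: [0.5043, 0.0882, 0.1469]
tool_rot: [-90.0, -0.2, 22.7]
wrist_force: [3.4, 6.8, 1.8]
finger_gap: 0.0234
t 20.65 pos [0.5043 0.0882 0.1469] rot [-89.95  -0.21  22.69] shift [39.9  2.1 20.1] turn [-0.0008 -0.0001  0.0036] gap 0.0234 F [3.4 6.8 1.8]
after-turn axes shift [39.9  1.9 20.1]
```

```bash
python3 arc.py -152.2 45 15,15,15,15,15,15,15,15,15,15,15,15,15,15,15,15,15,15,15
```

```text
-4.1 11.0 | -1.1 11.7 | 2.0 11.6 | 4.9 10.7 | 7.5 9.0 | 9.6 6.8 | 11.0 4.1 | 11.7 1.1 | 11.6 -2.0 | 10.7 -4.9 | 9.0 -7.5 | 6.8 -9.6 | 4.1 -11.0 | 1.1 -11.7 | -2.0 -11.6 | -4.9 -10.7 | -7.5 -9.0 | -9.6 -6.8 | -11.0 -4.1 | end -437.2
```

Ten rows first, checking the force at the point near the wall side.

```bash
python3 -m crank '[[0,0,0,-4.1,0,11,0.2],[0,0,0,-1.1,0,11.7,0.2],[0,0,0,2,0,11.6,0.2],[0,0,0,4.9,0,10.7,0.2],[0,0,0,7.5,0,9,0.2],[0,0,0,9.6,0,6.8,0.2],[0,0,0,0,0,0,0.2]]'; python3 - <<'E'
from h import *
delta([.5334,.1221,.145],22.7)
s=env.snapshot("side")
cv2.imwrite("pics/s8c.png",cv2.resize(s[195:375,220:420],None,fx=3.3,fy=3.3,interpolation=cv2.INTER_CUBIC))
E
```

```text
time_s: 21.35
ee_pos: [0.4996, 0.1507, 0.1469]
tool_rot: [-90.1, -0.2, 22.8]
wrist_force: [4.8, -2.7, 6.4]
finger_gap: 0.0231
t 21.35 pos [0.4996 0.1507 0.1469] rot [-90.09  -0.18  22.77] shift [ 20.1   2.  -39.5] turn [0.0015 0.0011 0.0031] gap 0.0231 F [ 4.8 -2.7  6.4]
after-turn axes shift [ 20.2   1.9 -39.5]
```

View pics/s8c.png

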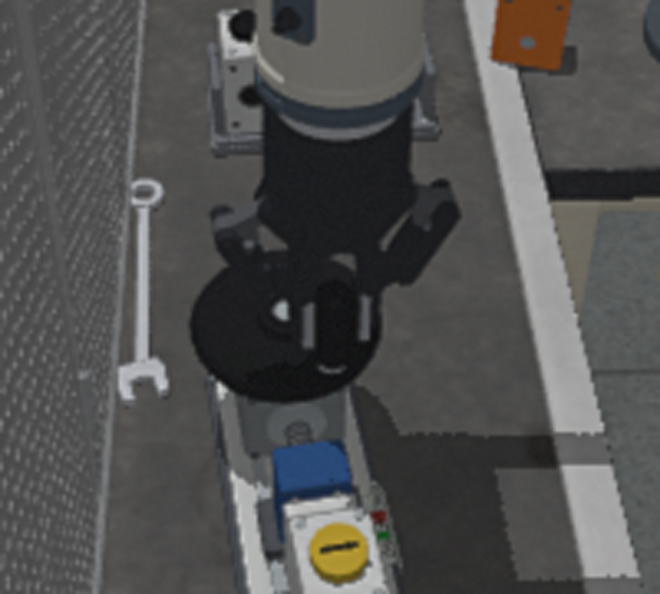

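```bash
python3 -m crank '[[0,0,0,11,0,4.1,0.2],[0,0,0,11.7,0,1.1,0.2],[0,0,0,11.6,0,-2,0.2],[0,0,0,10.7,0,-4.9,0.2],[0,0,0,0,0,0,0.2]]'; python3 - <<'E'
from h import *
delta([.5334,.1221,.145],22.7)
E
```

```text
time_s: 21.9
ee_pos: [0.5414, 0.1664, 0.1469]
tool_rot: [-90.0, -0.1, 22.7]
wrist_force: [1.6, 2.3, 7.9]
finger_gap: 0.0228
t 21.9 pos [0.5414 0.1664 0.1469] rot [-90.    -0.12  22.7 ] shift [-24.5   1.9 -37.8] turn [ 0.0001 -0.0001  0.0021] gap 0.0228 F [1.6 2.3 7.9]
after-turn axes shift [-24.5   1.9 -37.8]
```

```bash
python3 -m crank '[[0,0,0,9,0,-7.5,0.2],[0,0,0,6.8,0,-9.6,0.2],[0,0,0,4.1,0,-11,0.2],[0,0,0,1.1,0,-11.7,0.2],[0,0,0,-2,0,-11.6,0.2],[0,0,0,-4.9,0,-10.7,0.2],[0,0,0,-7.5,0,-9,0.2],[0,0,0,-9.6,0,-6.8,0.2],[0,0,0,-11,0,-4.1,0.2],[0,0,0,0,0,0,0.2]]'; python3 - <<'E'
from h import *
delta([.5334,.1221,.145],22.7)
s=env.snapshot("side")
cv2.imwrite("pics/s9.png",s)
cv2.imwrite("pics/s9c.png",cv2.resize(s[290:390,280:380],None,fx=6,fy=6,interpolation=cv2.INTER_CUBIC))
E
python3 arc.py -437.2 45 15,15,15,15,15,15,15,15,15,15,15,15,15,15,15,15,15,15,15
```

```text
time_s: 22.9
ee_pos: [0.5578, 0.0836, 0.1469]
tool_rot: [-90.0, 0.0, 22.7]
wrist_force: [1.0, -3.4, 6.7]
finger_gap: 0.0235
t 22.9 pos [0.5578 0.0836 0.1469] rot [-9.005e+01  1.000e-02  2.268e+01] shift [-7.7  1.9 44.9] turn [ 0.0008 -0.0004 -0.0002] gap 0.0235 F [ 1.  -3.4  6.7]
after-turn axes shift [-7.7  1.9 44.9]
-11.7 -1.1 | -11.6 2.0 | -10.7 4.9 | -9.0 7.5 | -6.8 9.6 | -4.1 11.0 | -1.1 11.7 | 2.0 11.6 | 4.9 10.7 | 7.5 9.0 | 9.6 6.8 | 11.0 4.1 | 11.7 1.1 | 11.6 -2.0 | 10.7 -4.9 | 9.0 -7.5 | 6.8 -9.6 | 4.1 -11.0 | 1.1 -11.7 | end -722.2
```

View pics/s9c.png

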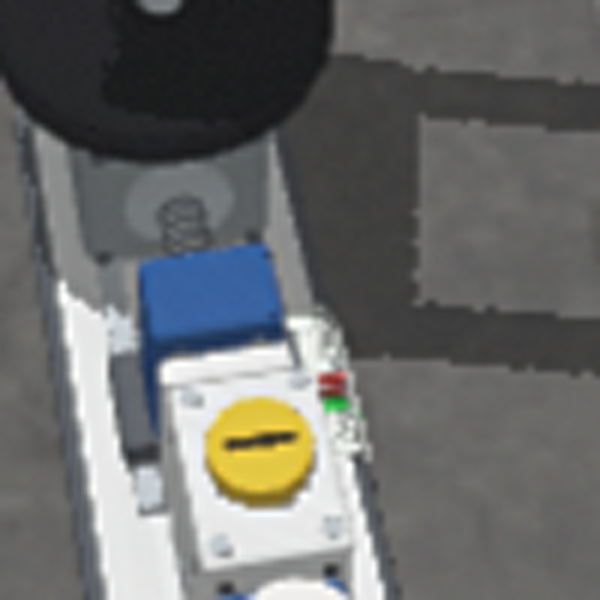

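```bash
python3 -m crank '[[0,0,0,-11.7,0,-1.1,0.2],[0,0,0,-11.6,0,2,0.2],[0,0,0,-10.7,0,4.9,0.2],[0,0,0,-9,0,7.5,0.2],[0,0,0,-6.8,0,9.6,0.2],[0,0,0,-4.1,0,11,0.2],[0,0,0,-1.1,0,11.7,0.2],[0,0,0,2,0,11.6,0.2],[0,0,0,4.9,0,10.7,0.2],[0,0,0,7.5,0,9,0.2],[0,0,0,9.6,0,6.8,0.2],[0,0,0,11,0,4.1,0.2],[0,0,0,11.7,0,1.1,0.2],[0,0,0,11.6,0,-2,0.2],[0,0,0,0,0,0,0.2]]'; python3 - <<'E'
from h import *
delta([.5334,.1221,.145],22.7)
s=env.snapshot("side")
cv2.imwrite("pics/s10.png",s)
cv2.imwrite("pics/s10c.png",cv2.resize(s[320:380,300:360],None,fx=10,fy=10,interpolation=cv2.INTER_CUBIC))
rc=(320,330,345,370)
print(blobs(s,(50,100,50),(75,255,255),rc,1),blobs(s,(0,130,60),(8,255,255),rc,1))
s=cv2.imread("pics/s9.png");print(blobs(s,(50,100,50),(75,255,255),rc,1),blobs(s,(0,130,60),(8,255,255),rc,1))
E
```

```text
time_s: 24.45
ee_pos: [0.5289, 0.1666, 0.1469]
tool_rot: [-90.0, -0.1, 22.7]
wrist_force: [0.5, 2.5, 11.6]
finger_gap: 0.0232
t 24.45 pos [0.5289 0.1666 0.1469] rot [-9.000e+01 -7.000e-02  2.271e+01] shift [-13.    1.9 -42.8] turn [-0.      0.0002  0.0011] gap 0.0232 F [ 0.5  2.5 11.6]
after-turn axes shift [-13.    1.9 -42.8]
[] [(array([335.55555556, 355.88888889]), 9)]
[(array([335.5, 356.5]), 8)] [(array([335.25, 352.75]), 4), (array([334.5, 355. ]), 2)]
```

View pics/s10c.png

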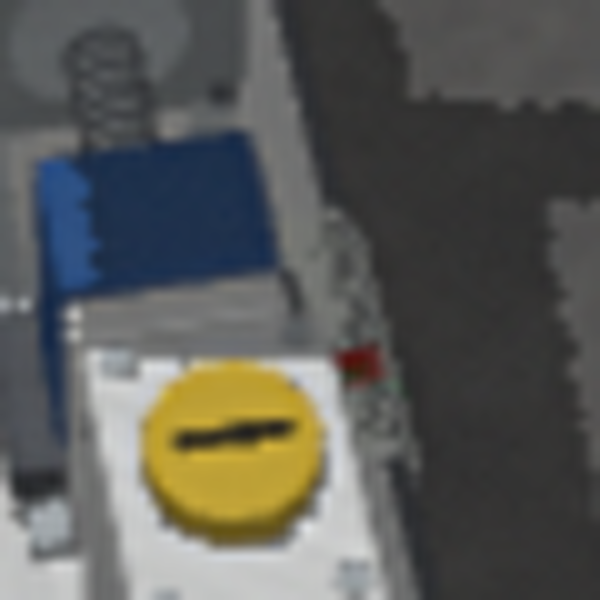

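```bash
python3 -m crank '[[0,0,0,10.7,0,-4.9,0.2],[0,0,0,9,0,-7.5,0.2],[0,0,0,6.8,0,-9.6,0.2],[0,0,0,4.1,0,-11,0.2],[0,0,0,0,0,0,0.2],[0,0,0,0,0,0,0.2]]'; python3 - <<'E'
from h import *
delta([.5334,.1221,.145],22.7)
s=env.snapshot("side")
cv2.imwrite("pics/s11.png",s)
cv2.imwrite("pics/s11c.png",cv2.resize(s[320:380,300:360],None,fx=10,fy=10,interpolation=cv2.INTER_CUBIC))
E
```

```text
time_s: 25.1
ee_pos: [0.5682, 0.1474, 0.1458]
tool_rot: [-90.0, 0.1, 22.7]
wrist_force: [0.7, 0.2, 0.7]
finger_gap: 0.017
t 25.1 pos [0.5682 0.1474 0.1458] rot [-8.998e+01  8.000e-02  2.267e+01] shift [-41.8   0.8  -9.9] turn [-0.0004 -0.0005 -0.0014] gap 0.017 F [0.7 0.2 0.7]
after-turn axes shift [-41.8   0.8  -9.9]
```

View pics/s11c.png

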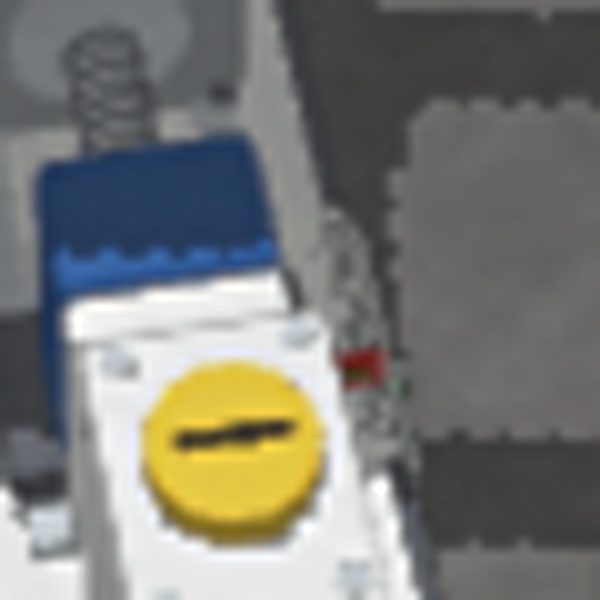

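```bash
python3 - <<'E'
import cv2
for k in(10,11):
    s=cv2.imread(f"pics/s{k}.png");cv2.imwrite(f"pics/s{k}d.png",cv2.resize(s[215:375,240:380],None,fx=3.7,fy=3.7,interpolation=cv2.INTER_CUBIC))
E
```

```text
(no output)
```

View pics/s11d.png

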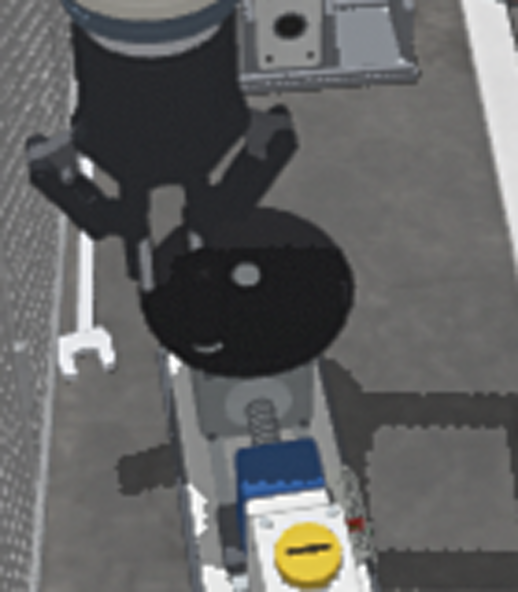

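View pics/s10d.png

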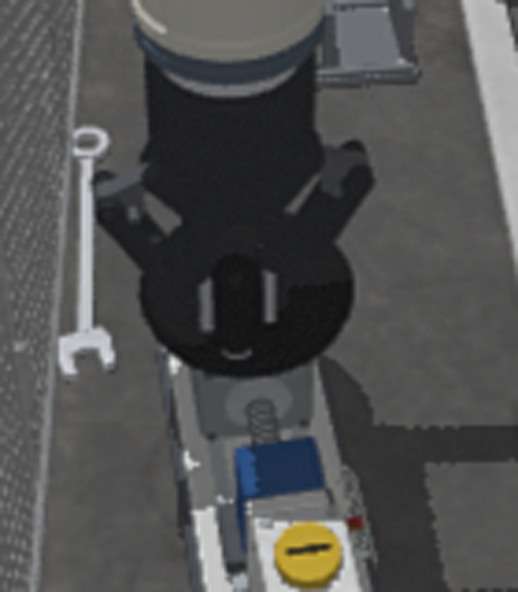

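```bash
python3 - <<'E'
from h import *
np.set_printoptions(precision=4,suppress=True)
hub=np.array([.5334,.1221])
for p in((303.8,310.4),(295.7,308.8)):
    q=onz("side",p,.118)[:2]-hub;print(q,np.hypot(*q),np.degrees(np.arctan2(q[1],q[0]))-22.7)
E
python3 - <<'E'
import cv2,numpy as np
s=cv2.imread("pics/s11.png")[215:375,240:380]
s=np.clip(s.astype(float)*3,0,255).astype(np.uint8)
cv2.imwrite("pics/s11e.png",cv2.resize(s[30:110],None,fx=5.5,fy=5.5,interpolation=cv2.INTER_CUBIC))
E
```

```text
[-0.0072  0.0524] 0.05288592609285587 75.14243071057727
[0.0085 0.052 ] 0.05265003783541467 57.959823696596914
```

View pics/s11e.png

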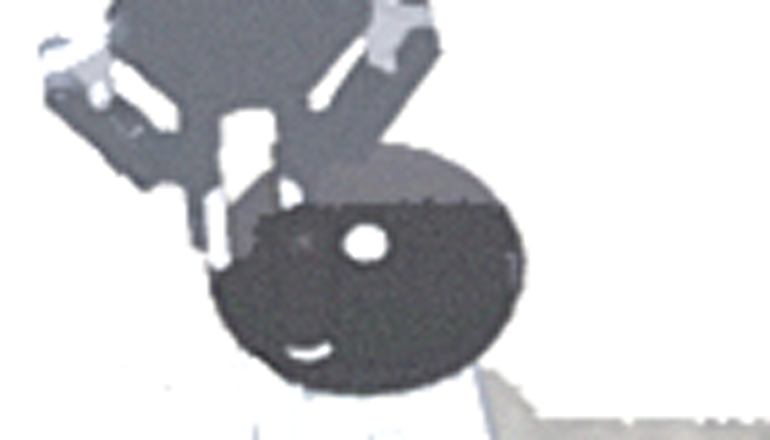

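```bash
python3 -m crank '[[0,0,0,0,-12,0,0.2],[0,0,0,0,-25,0,0.2],[0,0,0,0,-25,0,0.6],[0,0,0,0,-8,0,1],[0,0,0,-6,0,10,1],[0,0,0,-7,0,12,1],[0,0,0,-3.5,0,5.3,1],[0,0,0,0,0,0,1],[0,0,0,0,0,0,1]]' 60; python3 - <<'E'
from h import *
delta([.5422,.1662,.145],22.7)
s=env.snapshot("side")
cv2.imwrite("pics/s12.png",s)
cv2.imwrite("pics/s12d.png",cv2.resize(s[195:375,220:380],None,fx=3.3,fy=3.3,interpolation=cv2.INTER_CUBIC))
cv2.imwrite("pics/s12c.png",cv2.resize(s[320:380,300:360],None,fx=10,fy=10,interpolation=cv2.INTER_CUBIC))
E
```

```text
time_s: 26.05
ee_pos: [0.543, 0.1667, 0.2157]
tool_rot: [-90.0, 0.0, 22.8]
wrist_force: [0.2, -0.4, -0.1]
finger_gap: 0.0856
t 26.05 pos [0.543  0.1667 0.2157] rot [-9.000e+01  5.000e-02  2.276e+01] shift [-0.9 70.7 -0.2] turn [ 0.0001  0.001  -0.0008] gap 0.0856 F [ 0.2 -0.4 -0.1]
after-turn axes shift [-0.9 70.7 -0.2]
```

View pics/s12d.png

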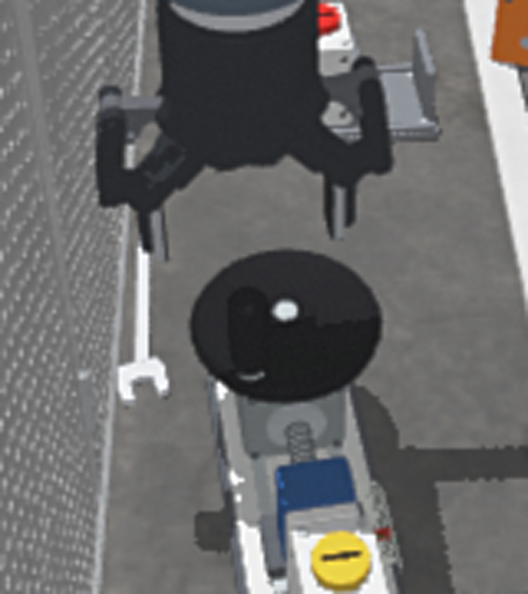

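View pics/s12c.png

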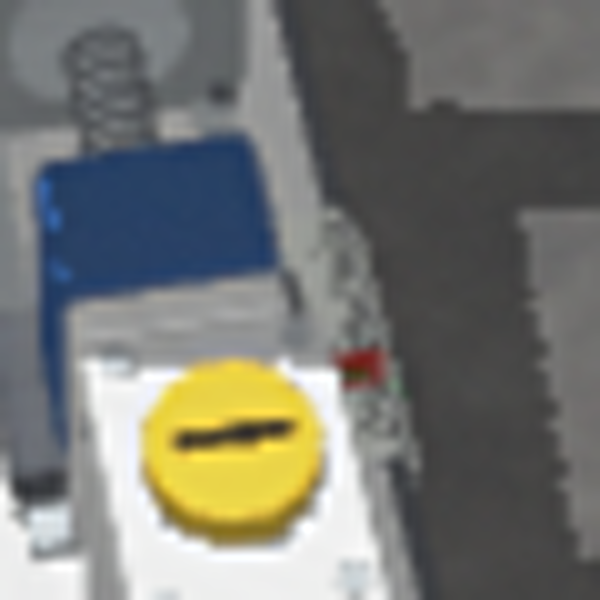

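```bash
python3 - <<'E'
from h import *
np.set_printoptions(precision=4,suppress=True)
hub=np.array([.5334,.1221])
for p,z in(((294.5,285.5),.175),((296,308.7),.118)):
    q=onz("side",p,z)[:2]-hub;print(q,np.hypot(*q),np.degrees(np.arctan2(q[1],q[0]))-22.7)
print(proj("side",[.5422,.1662,.177]),proj("side",[.5422,.1662,.117]))
E
```

```text
[0.0109 0.0453] 0.046630144747123285 53.83039881183302
[0.0081 0.0516] 0.05222440647637463 58.428495651478244
[295.7489 284.4292] [296.6186 305.931 ]
```

```bash
python3 -m crank '[[0,0,0,-0.5,15,0,1],[0,0,0,0,25,0,1],[0,0,0,0,20,0,1],[0,0,0,0,10,0,1],[0,0,0,0,0,0,1],[0,0,0,0,0,0,0.2],[0,0,0,0,0,0,0.2],[0,0,0,0,0,0,0.2],[0,0,0,0,0,0,0.2],[0,0,0,0,0,0,0.2],[0,0,0,0,0,0,0.2],[0,0,0,0,0,0,0.2],[0,0,0,0,0,0,0.2],[0,0,0,0,0,0,0.2]]' 60; python3 - <<'E'
from h import *
delta([.5334,.1221,.145],22.7)
E
python3 arc.py 55.5 45 5,10,10,10,10,5
```

```text
time_s: 27.5
ee_pos: [0.5435, 0.1665, 0.1471]
tool_rot: [-90.0, -0.1, 22.7]
wrist_force: [-0.9, 0.5, 6.5]
finger_gap: 0.0228
t 27.5 pos [0.5435 0.1665 0.1471] rot [-9.001e+01 -8.000e-02  2.271e+01] shift [-26.5   2.1 -37.1] turn [0.0001 0.0002 0.0014] gap 0.0228 F [-0.9  0.5  6.5]
after-turn axes shift [-26.5   2.1 -37.1]
3.1 -2.4 | 5.6 -5.5 | 4.6 -6.4 | 3.4 -7.1 | 2.1 -7.6 | 0.5 -3.9 | end 5.5
```

```bash
python3 -m crank '[[0,0,0,3.1,0,-2.4,0.2],[0,0,0,2.8,0,-2.7,0.2],[0,0,0,2.8,0,-2.8,0.2],[0,0,0,2.3,0,-3.2,0.2],[0,0,0,2.3,0,-3.2,0.2],[0,0,0,1.7,0,-3.5,0.2],[0,0,0,1.7,0,-3.6,0.2],[0,0,0,1.1,0,-3.8,0.2],[0,0,0,1,0,-3.8,0.2],[0,0,0,0,0,0,0.2],[0,0,0,0,0,0,0.2]]' 60; python3 - <<'E'
from h import *
delta([.5334,.1221,.145],22.7)
s=env.snapshot("side")
cv2.imwrite("pics/s13.png",s)
cv2.imwrite("pics/s13d.png",cv2.resize(s[195:375,220:380],None,fx=3.3,fy=3.3,interpolation=cv2.INTER_CUBIC))
cv2.imwrite("pics/s13c.png",cv2.resize(s[320:380,300:360],None,fx=10,fy=10,interpolation=cv2.INTER_CUBIC))
E
```

```text
time_s: 28.6
ee_pos: [0.572, 0.147, 0.1465]
tool_rot: [-90.0, -0.1, 22.7]
wrist_force: [-0.2, 0.1, -0.4]
finger_gap: 0.0169
t 28.6 pos [0.572  0.147  0.1465] rot [-9.000e+01 -7.000e-02  2.269e+01] shift [-45.2   1.4  -8. ] turn [ 0.0001 -0.0002  0.0011] gap 0.0169 F [-0.2  0.1 -0.4]
after-turn axes shift [-45.2   1.5  -8. ]
```

View pics/s13d.png

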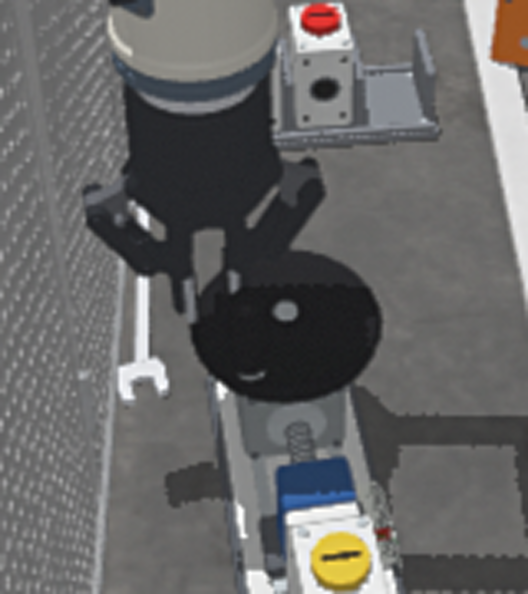

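View pics/s13c.png

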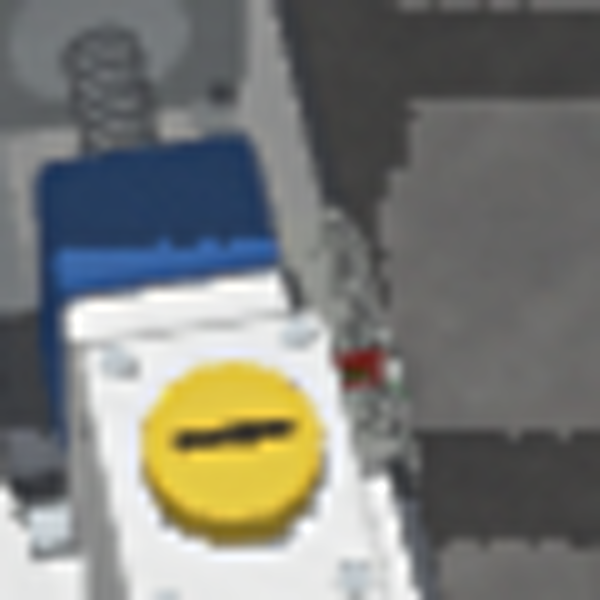

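```bash
python3 - <<'E'
from h import *
np.set_printoptions(precision=4,suppress=True)
hub=np.array([.533,.1226]);a=np.radians(22.7);X=np.array([np.cos(a),np.sin(a)]);Y=np.array([-X[1],X[0]])
for k in(5,6,9,10,11,12,13):
    s=cv2.imread(f"pics/s{k}.png")
    y=max(blobs(s,(18,120,80),(35,255,255),(310,340,345,385),20),key=lambda b:b[1])
    r=blobs(s,(0,130,60),(8,255,255),(325,335,345,370),1); g=blobs(s,(45,70,40),(80,255,255),(325,335,345,375),1)
    b=max(blobs(s,(100,120,30),(125,255,255),(295,320,335,352),20),key=lambda b:b[1])
    p=onz("side",y[0],.11)[:2]-hub
    print(k,"cap",y[0].round(1),y[1],"x %.4f y %.4f"%(p@X,p@Y-.1325),"red",[(q[0].round(1),q[1]) for q in r],"grn",[(q[0].round(1),q[1]) for q in g],"blue",b[0].round(1))
E
```

```text
5 cap [322.1 362.3] 231 x -0.0002 y 0.0276 red [(array([333.9, 348.8]), 8)] grn [(array([335.4, 356.9]), 11)] blue [313.  335.4]
6 cap [322.2 362. ] 233 x -0.0003 y 0.0271 red [(array([333.9, 348.8]), 8)] grn [(array([335.4, 356.9]), 11)] blue [313.  335.4]
9 cap [322.7 364.7] 241 x -0.0003 y 0.0324 red [(array([335.2, 352.8]), 4), (array([334.5, 355. ]), 2)] grn [(array([335.4, 356.9]), 11)] blue [314.1 339.6]
10 cap [322.7 364.8] 230 x -0.0003 y 0.0326 red [(array([335.6, 355.9]), 9)] grn [] blue [314.4 341.3]
11 cap [322.7 364.7] 241 x -0.0003 y 0.0324 red [(array([335.9, 355.8]), 8)] grn [] blue [314.4 341.5]
12 cap [322.7 364.6] 244 x -0.0004 y 0.0322 red [(array([335.9, 355.8]), 8)] grn [] blue [314.3 341.6]
13 cap [322.7 364.7] 242 x -0.0003 y 0.0324 red [(array([335.9, 355.8]), 8)] grn [] blue [314.3 341.5]
```

Cap and pointer disagree with my side-view estimate. The valve had already reached the fixed seal by +10 mm of travel, and the side-view pointer suffers height parallax. The slips therefore mean the wheel is at its end stop (0.031), past the band. I'll regrip and back off about 108° (3 mm), then check from the top.

```bash
python3 -m crank '[[0,0,0,0,-12,0,0.2],[0,0,0,0,-25,0,0.2],[0,0,0,0,-25,0,0.6],[0,0,0,0,-8,0,1],[0,0,0,-6,0,10,1],[0,0,0,-8,0,12,1],[0,0,0,-5,0,7.3,1],[0,0,0,0,0,0,1],[0,0,0,0,25,0,1],[0,0,0,0,25,0,1],[0,0,0,0,15,0,1],[0,0,0,0,5,0,1],[0,0,0,0,0,0,1]]' 40; python3 -m crank '[[0,0,0,0,0,0,0.2],[0,0,0,0,0,0,0.2],[0,0,0,0,0,0,0.2],[0,0,0,0,0,0,0.2],[0,0,0,0,0,0,0.2],[0,0,0,0,0,0,0.2],[0,0,0,0,0,0,0.2],[0,0,0,0,0,0,0.2],[0,0,0,0,0,0,0.2]]' 40;  python3 - <<'E'
from h import *
delta([.5334,.1221,.145],22.7)
E
python3 arc.py 55.5 45 -4,-8,-12,-12,-12,-12,-12,-12,-12,-8,-4
```

```text
time_s: 29.95
ee_pos: [0.5422, 0.1664, 0.1454]
tool_rot: [-90.0, 0.1, 22.7]
wrist_force: [-0.3, -0.6, -0.9]
finger_gap: 0.0854
time_s: 30.85
ee_pos: [0.5431, 0.1667, 0.147]
tool_rot: [-90.0, -0.1, 22.7]
wrist_force: [-1.0, 0.4, 6.6]
finger_gap: 0.0227
t 30.85 pos [0.5431 0.1667 0.147 ] rot [-9.001e+01 -7.000e-02  2.271e+01] shift [-26.2   1.9 -37.3] turn [0.0001 0.0001 0.0012] gap 0.0227 F [-1.   0.4  6.6]
after-turn axes shift [-26.2   2.  -37.3]
-2.6 1.7 | -5.6 2.8 | -9.0 2.7 | -9.4 0.7 | -9.3 -1.2 | -8.9 -3.1 | -8.0 -4.9 | -6.8 -6.5 | -5.3 -7.8 | -2.6 -5.7 | -1.0 -3.0 | end 163.5
```

```bash
python3 -m crank '[[0,0,0,-2.6,0,1.7,0.2],[0,0,0,-5.6,0,2.8,0.2],[0,0,0,-9,0,2.7,0.2],[0,0,0,-9.4,0,0.7,0.2],[0,0,0,-9.3,0,-1.2,0.2],[0,0,0,-8.9,0,-3.1,0.2],[0,0,0,-8,0,-4.9,0.2],[0,0,0,-6.8,0,-6.5,0.2],[0,0,0,-5.3,0,-7.8,0.2],[0,0,0,-2.6,0,-5.7,0.2],[0,0,0,-1,0,-3,0.2],[0,0,0,0,0,0,0.2]]' 40;  python3 - <<'E'
from h import *
delta([.5334,.1221,.145],22.7)
s=env.snapshot("side")
cv2.imwrite("pics/s14.png",s)
cv2.imwrite("pics/s14d.png",cv2.resize(s[215:375,240:380],None,fx=3.7,fy=3.7,interpolation=cv2.INTER_CUBIC))
E
```

```text
time_s: 32.05
ee_pos: [0.4894, 0.1172, 0.1469]
tool_rot: [-90.0, -0.1, 22.7]
wrist_force: [0.5, -0.7, 6.8]
finger_gap: 0.023
t 32.05 pos [0.4894 0.1172 0.1469] rot [-9.002e+01 -9.000e-02  2.268e+01] shift [ 42.4   2.  -12.5] turn [ 0.0004 -0.0003  0.0015] gap 0.023 F [ 0.5 -0.7  6.8]
after-turn axes shift [ 42.4   1.9 -12.5]
```

View pics/s14d.png

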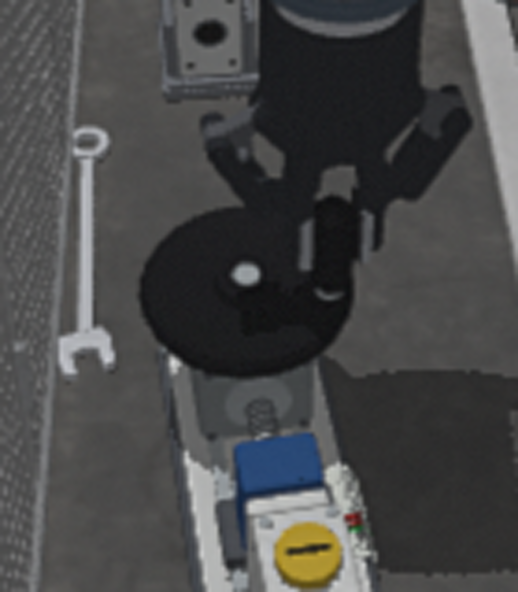

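```bash
python3 -m crank '[[0,0,0,0,0,0,0.6],[0,0,0,0,0,0,0.6],[0,0,0,0,0,0,0.6],[0,0,0,0,-20,0,0.6],[0,0,0,0,-40,0,0.6],[0,0,0,0,-35,0,0.6],[0,0,0,0,-10,0,0],[0,0,0,0,0,0,0]]' 40;  python3 - <<'E'
from h import *
delta([.4435,.3335,.20],22.7)
E
```

```text
time_s: 32.9
ee_pos: [0.4895, 0.1179, 0.2525]
tool_rot: [-90.0, -0.2, 22.7]
wrist_force: [-0.5, 0.0, 0.1]
finger_gap: 0.023
t 32.9 pos [0.4895 0.1179 0.2525] rot [-90.02  -0.15  22.71] shift [ 40.7  52.5 216.7] turn [0.0004 0.0002 0.0027] gap 0.023 F [-0.5  0.   0.1]
after-turn axes shift [ 40.8  52.5 216.7]
```

```bash
python3 -m crank '[[0,0,0,2.8,0,14.7,0],[0,0,0,6,0,32,0],[0,0,0,7.5,0,40,0],[0,0,0,7.5,0,40,0],[0,0,0,7.5,0,40,0],[0,0,0,6,0,32,0],[0,0,0,3.5,5,18,0],[0,0,0,0,20,0,0],[0,0,0,0,20,0,0],[0,0,0,0,5,0,0],[0,0,0,0,0,0,0]]' 40;  python3 - <<'E'
from h import *
delta([.4435,.3335,.14],22.7)
s=env.snapshot("side");t=env.snapshot("top")
cv2.imwrite("pics/s15.png",s);cv2.imwrite("pics/t15.png",t)
cv2.imwrite("pics/s15d.png",cv2.resize(s[235:455,240:400],None,fx=2.7,fy=2.7,interpolation=cv2.INTER_CUBIC))
cv2.imwrite("pics/t15c.png",cv2.resize(t[235:295,210:290],None,fx=9,fy=9,interpolation=cv2.INTER_CUBIC))
t0=cv2.imread("pics/top0.png")
cv2.imwrite("pics/t0c.png",cv2.resize(t0[235:295,210:290],None,fx=9,fy=9,interpolation=cv2.INTER_CUBIC))
E
```

```text
time_s: 34.0
ee_pos: [0.4415, 0.333, 0.1993]
tool_rot: [-90.0, 0.2, 22.7]
wrist_force: [-0.5, -0.0, 1.0]
finger_gap: -0.0002
t 34.0 pos [0.4415 0.333  0.1993] rot [-90.05   0.23  22.72] shift [ 2.3 59.3 -0.3] turn [ 0.0008  0.0003 -0.0039] gap -0.0002 F [-0.5 -0.   1. ]
after-turn axes shift [ 2.1 59.3 -0.3]
```

View pics/s15d.png

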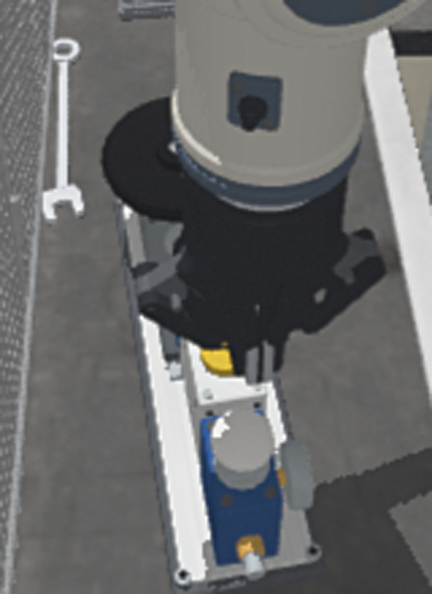

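View pics/t15c.png

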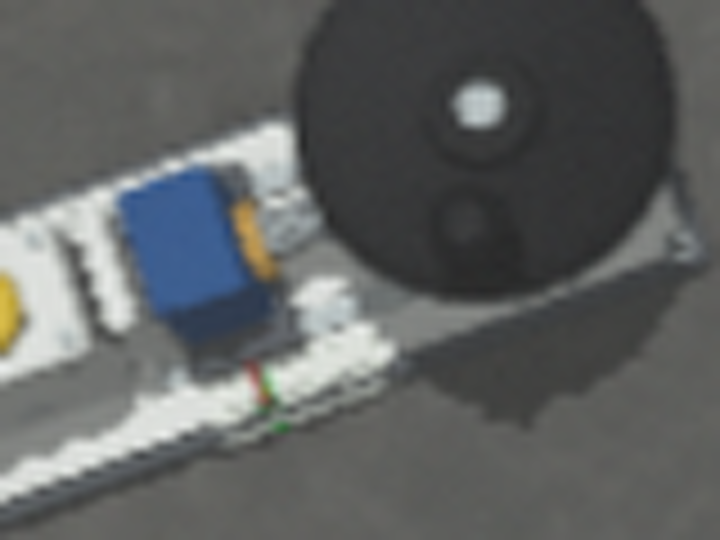

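View pics/t0c.png

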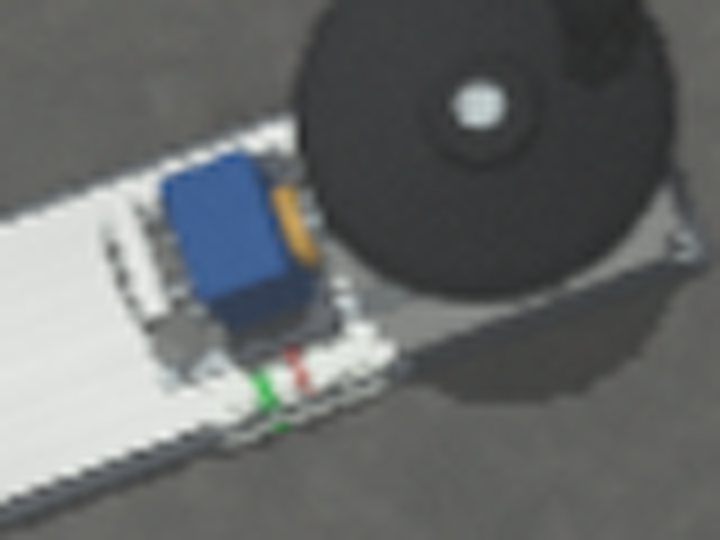

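```bash
python3 - <<'E'
from h import *
np.set_printoptions(precision=4,suppress=True)
a=np.radians(22.7);X=np.array([np.cos(a),np.sin(a)]);Y=np.array([-X[1],X[0]]);hub=np.array([.533,.1226])
def cl(p): d=p[:2]-hub;return (d@X).round(4),(d@Y-.1325).round(4),p[2].round(4)
def cen(im,ch,roi):
    x0,y0,x1,y1=roi;c=im[y0:y1,x0:x1].astype(float)
    o=[k for k in range(3) if k!=ch];w=np.clip(c[...,ch]-np.maximum(c[...,o[0]],c[...,o[1]])-15,0,None)
    yy,xx=np.mgrid[y0:y1,x0:x1];return np.array([(xx*w).sum(),(yy*w).sum()])/w.sum(),w.sum().round()
for sn,tn in(("s5","top0"),("side0","top0"),("s14","t15")):
    s=cv2.imread(f"pics/{sn}.png");t=cv2.imread(f"pics/{tn}.png")
    for nm,ch in(("red",2),("grn",1)):
        us,ws=cen(s,ch,(328,342,342,368));ut,wt=cen(t,ch,(234,271,248,285))
        p,e=tri(us,ut);print(sn,tn,nm,us.round(2),ws,ut.round(2),wt,"tri",cl(p),e.round(4),"side z.024",cl(onz("side",us,.024))[:2],"top z.024",cl(onz("top",ut,.024))[:2])
E
python3 - <<'E'
import cv2
s=cv2.imread("pics/s14.png");cv2.imwrite("pics/s14e.png",cv2.resize(s[335:375,315:355],None,fx=15,fy=15,interpolation=cv2.INTER_CUBIC))
E
```

```text
s5 top0 red [332.73 350.8 ] 1164.0 [242.55 275.33] 179.0 tri (np.float64(-0.0367), np.float64(-0.0459), np.float64(0.0266)) 0.0002 side z.024 (np.float64(-0.0371), np.float64(-0.0476)) top z.024 (np.float64(-0.0363), np.float64(-0.0455))
s5 top0 grn [335.48 356.79] 841.0 [239.09 278.32] 469.0 tri (np.float64(-0.0402), np.float64(-0.0337), np.float64(0.0229)) 0.001 side z.024 (np.float64(-0.0395), np.float64(-0.0333)) top z.024 (np.float64(-0.0409), np.float64(-0.0337))
side0 top0 red [332.93 348.73] 692.0 [242.55 275.33] 179.0 tri (np.float64(-0.0375), np.float64(-0.0466), np.float64(0.0321)) 0.0009 side z.024 (np.float64(-0.0384), np.float64(-0.0522)) top z.024 (np.float64(-0.0363), np.float64(-0.0455))
side0 top0 grn [334.32 356.93] 813.0 [239.09 278.32] 469.0 tri (np.float64(-0.039), np.float64(-0.034), np.float64(0.0218)) 0.0031 side z.024 (np.float64(-0.0372), np.float64(-0.0334)) top z.024 (np.float64(-0.0409), np.float64(-0.0337))
s14 t15 red [332.64 358.23] 823.0 [237.97 276.65] 109.0 tri (np.float64(-0.0343), np.float64(-0.0322), np.float64(0.0219)) 0.0012 side z.024 (np.float64(-0.0334), np.float64(-0.0312)) top z.024 (np.float64(-0.0352), np.float64(-0.0322))
s14 t15 grn [335.74 357.58] 106.0 [239.96 279.43] 106.0 tri (np.float64(-0.0421), np.float64(-0.0348), np.float64(0.0175)) 0.0031 side z.024 (np.float64(-0.0396), np.float64(-0.0315)) top z.024 (np.float64(-0.0447), np.float64(-0.0349))
```

View pics/s14e.png

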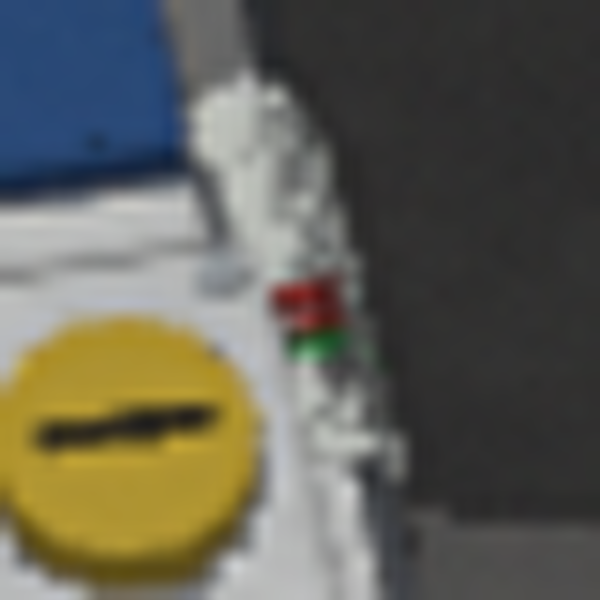

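```bash
python3 - <<'E'
from h import *
a=np.radians(22.7);Y=np.array([-np.sin(a),np.cos(a)]);X=np.array([np.cos(a),np.sin(a)]);hub=np.array([.533,.1226])
f=lambda n,u,z:(((onz(n,u,z)[:2]-hub)@X).round(4),((onz(n,u,z)[:2]-hub)@Y-.1325).round(4))
for z in(.028,.030,.032):
    print(z,"side start",f("side",(332.9,348.7),z),"now",f("side",(335.4,355.1),z),"top start",f("top",(242.55,275.33),z),"now",f("top",(237.97,276.65),z),"s10-13",f("side",(335.8,355.8),z), "s9",f("side",(335,353.5),z))
E
```

```text
0.028 side start (np.float64(-0.0377), np.float64(-0.0496)) now (np.float64(-0.0395), np.float64(-0.0345)) top start (np.float64(-0.0371), np.float64(-0.046)) now (np.float64(-0.036), np.float64(-0.0327)) s10-13 (np.float64(-0.0399), np.float64(-0.0328)) s9 (np.float64(-0.0395), np.float64(-0.0382))
0.03 side start (np.float64(-0.0374), np.float64(-0.0483)) now (np.float64(-0.0391), np.float64(-0.0332)) top start (np.float64(-0.0375), np.float64(-0.0462)) now (np.float64(-0.0364), np.float64(-0.033)) s10-13 (np.float64(-0.0396), np.float64(-0.0316)) s9 (np.float64(-0.0391), np.float64(-0.0369))
0.032 side start (np.float64(-0.0371), np.float64(-0.047)) now (np.float64(-0.0388), np.float64(-0.0319)) top start (np.float64(-0.0379), np.float64(-0.0464)) now (np.float64(-0.0368), np.float64(-0.0332)) s10-13 (np.float64(-0.0392), np.float64(-0.0303)) s9 (np.float64(-0.0388), np.float64(-0.0356))
```

```bash
python3 -m crank '[[0,0,0,1,10,0,0],[0,0,0,0,20,0,0],[0,0,0,0,20,0,0],[0,0,0,0,9,0,0],[0,0,0,0,0,0,0],[0,0,0,0,0,0,0]]' 40;  python3 - <<'E'
from h import *
delta([.4435,.3335,.122],22.7)
s=env.snapshot("side")
cv2.imwrite("pics/s16d.png",cv2.resize(s[325:455,270:400],None,fx=4.5,fy=4.5,interpolation=cv2.INTER_CUBIC))
E
```

```text
time_s: 34.7
ee_pos: [0.4441, 0.3339, 0.1428]
tool_rot: [-90.0, -0.0, 22.7]
wrist_force: [0.5, 0.4, -1.0]
finger_gap: -0.0002
t 34.7 pos [0.4441 0.3339 0.1428] rot [-8.999e+01 -3.000e-02  2.270e+01] shift [-0.7 20.8 -0.1] turn [-0.0002 -0.      0.0006] gap -0.0002 F [ 0.5  0.4 -1. ]
after-turn axes shift [-0.7 20.8 -0.1]
```

View pics/s16d.png

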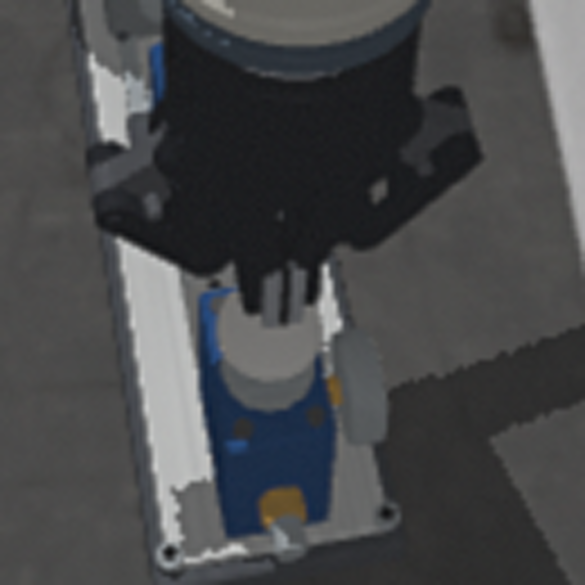

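```bash
python3 -m crank '[[0,0,0,1.5,4,0,0],[0,0,0,0,4,0,0],[0,0,0,0,3,0,0],[0,0,0,0,3,0,0],[0,0,0,0,3,0,0],[0,0,0,0,2,0,0],[0,0,0,0,0,0,0]]' 40
```

```text
time_s: 35.45
ee_pos: [0.4457, 0.3346, 0.1236]
tool_rot: [-90.0, -0.1, 22.7]
wrist_force: [0.9, 0.2, 7.5]
finger_gap: -0.0
```

```bash
python3 -m crank '[[0,0,0,0,1,0,0],[0,0,0,0,1,0,0],[0,0,0,0,0,0,0]]'; python3 -m crank '[[0,0,0,0,1,0,0],[0,0,0,0,0.5,0,0],[0,0,0,0,0,0,0]]'
```

```text
time_s: 35.75
ee_pos: [0.4458, 0.3347, 0.1225]
tool_rot: [-90.0, -0.1, 22.7]
wrist_force: [-2.1, -1.1, 14.4]
finger_gap: -0.0
time_s: 36.05
ee_pos: [0.4459, 0.3348, 0.1223]
tool_rot: [-90.0, -0.1, 22.7]
wrist_force: [-5.8, -4.4, 27.7]
finger_gap: 0.0
```

Hard stop reached: the force rises to 28 N with no more travel. I'll hold it briefly, release straight up and retreat.

```bash
python3 -m crank '[[0,0,0,0,0,0,0],[0,0,0,0,-3,0,0],[0,0,0,0,-5,0,0],[0,0,0,0,-10,0,0],[0,0,0,0,-25,0,0],[0,0,0,0,-40,0,0],[0,0,0,0,-40,0,0],[0,0,0,-15,0,25,0],[0,0,0,-20,0,40,0],[0,0,0,-20,0,45,0],[0,0,0,-20,0,45,0],[0,0,0,-20,0,45,0],[0,0,0,-10,0,25,0],[0,0,0,0,0,0,0],[0,0,0,0,0,0,0]]'; python3 - <<'E'
from h import *
delta([.4435,.3335,.122],22.7)
s=env.snapshot("side");t=env.snapshot("top")
cv2.imwrite("pics/s17.png",s);cv2.imwrite("pics/t17.png",t)
cv2.imwrite("pics/s17d.png",cv2.resize(s[135:455,230:400],None,fx=1.85,fy=1.85,interpolation=cv2.INTER_CUBIC))
cv2.imwrite("pics/t17c.png",cv2.resize(t[225:305,160:290],None,fx=6,fy=6,interpolation=cv2.INTER_CUBIC))
cv2.imwrite("pics/s17e.png",cv2.resize(s[320:420,290:370],None,fx=6,fy=6,interpolation=cv2.INTER_CUBIC))
E
```

```text
time_s: 37.55
ee_pos: [0.2609, 0.501, 0.2424]
tool_rot: [-90.1, 0.1, 22.8]
wrist_force: [0.5, -0.7, 0.9]
finger_gap: -0.0005
t 37.55 pos [0.2609 0.501  0.2424] rot [-9.007e+01  5.000e-02  2.280e+01] shift [ 103.5  120.6 -225. ] turn [ 0.0011  0.0018 -0.0009] gap -0.0005 F [ 0.5 -0.7  0.9]
after-turn axes shift [ 103.8  120.4 -225. ]
```

View pics/s17d.png

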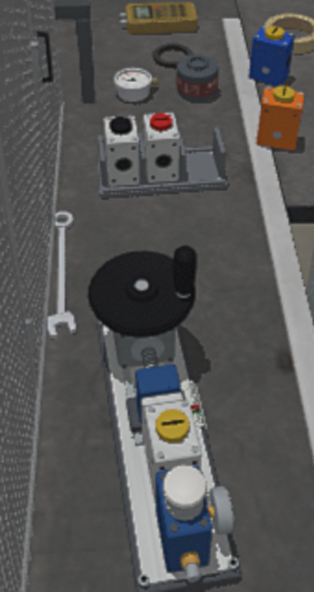

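View pics/t17c.png

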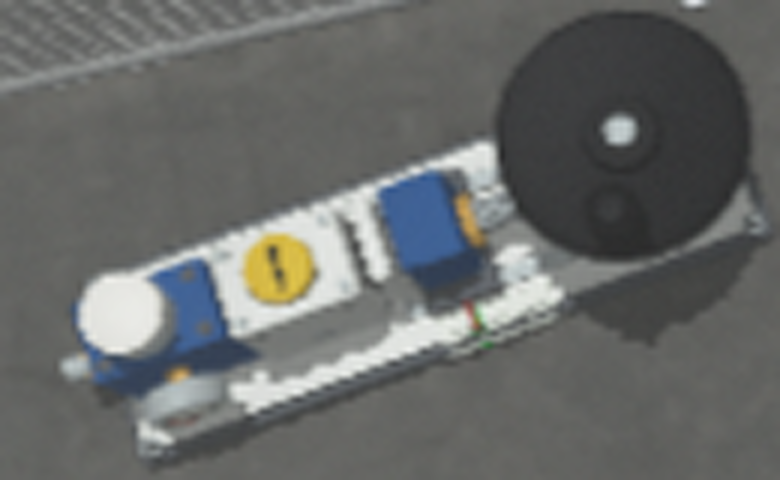

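View pics/s17e.png

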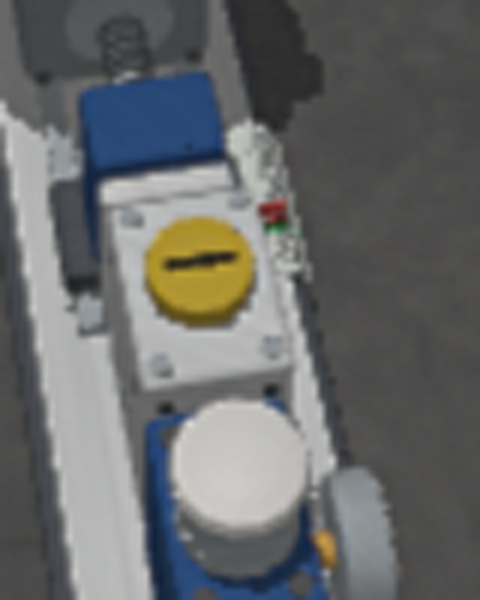

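The valve sits between the seals, the pointer is on the green band in the top view (near 238,277), the plunger is back up, and the others are undisturbed.

```bash
python3 - <<'E'
from plant import env
print(env.finish_job())
E
```

```text
the job is handed in; nothing more can be done
None
```

The job is done and handed in, at about 37.6 s on the robot's clock. I lifted the yellow-capped valve body out of the rack, set it on the bench to regrip it across its plain sides, and stood it in the clamp. I then cranked the handwheel, pressed the plunger to its stop (28 N with no more travel) and let it spring back.

**Last checks:**
- **Valve body:** it stands upright against the fixed seal, within about 1 mm of the bed's centre line.
- **Plunger:** it is back up.
- **Bystanders:** the other two valve bodies, the gauge and the canister are where they were.
- **Robot:** the arm is clear and touches nothing.

**What went wrong on the way:**
- **Overshoot:** my first estimate of the carriage position, from the side view, was about 4–5 mm too low because the raised pointer looks farther back than it is. I overcranked, probably to the end stop, and the fingers slipped off the handle twice.
- **Correction:** I regripped and backed the wheel off about 109°, so the last turn was anticlockwise.
- **Final pointer reading:** counting back from the end stop gives about 28.0 mm. The top view and wheel angle give about 28.6 mm. Both are inside the band (25.5 to 30.5 mm). The side view taken alone still shows the pointer slightly short of the band's centre, which I put down to the same parallax.

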